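Reseat the check-valve ball under its propped hood

ROBOT

A 6-joint arm with a two-finger parallel gripper is mounted at the origin on the work surface. World frame = base frame: x ahead of the robot, y to its left, z up, the work surface at z = 0. Lengths are in m, angles in rad, forces in N, time in s.
With the tool pointing down it reaches from about 0.375 to 0.9 m from the base axis. Payload 3.1 kg.
Tool frame: the origin (TCP) lies midway between the tips of the shut fingers; the grasp point (between the pads) lies 19 mm behind it (grip_depth is the distance from the TCP to the grasp point, in m); y points along the fingers, z is the direction in which the jaws open and shut, and the axes are right-handed (so a half turn about y gives the same grasp; the last joint's range is limited). The gripper opens to 85 mm and grips with 20 to 120 N. Pads are 22 mm wide; open, the fingers measure 114 mm over their backs; the gripper's body (76 mm by 85 mm) begins 54 mm behind the grasp point. The pads swing forward as they close: fully open they stand 13 mm farther back than shut.
Start: joints at [0.938, 0.527, 1.433, -0, 1.181, -0.178], TCP at [0.275, 0.561, 0.231] pointing down, gripper open.
Joint ranges: [-3.08, 3.08], [-0.75, 2.2], [0.22, 2.44], [-1.43, 4.57], [0, 2.65], [-2.85, 2.85]. Speed limits (rad/s): [2.79, 2.79, 3.14, 3.14, 3.14, 3.14].

INTERFACE

Orientations are given as a unit quaternion [x, y, z, w].
In Python, from station import sense, snapshot, camera_model, sign_off, grip_depth gives the robot as it stands.
- The arm moves only by the tool play_rows, never from a script. Its argument "deltas" is a list of rows, each a list of 6 numbers: the shift along the tool's x, y, z in m, then the turn, a rotation vector about the tool's x, y, z in rad. A call has 1 to 12 rows; each row is the pose to reach, as a shift and turn from the pose commanded when the call began, along the tool's axes at that moment; what a row does not reach only later rows make up. A row lasts 1/10 s, in which the tool goes at most 50 mm and 8.59 degrees, less where a joint would pass 70% of its speed; a pose out of reach is approached as far as the arm can. A call with a gripper value outside its range is refused whole. "gripper" is the finger opening in m, from 0 to 0.0854, set as the call begins (left out, the last holds). The fingers move at their own pace and stop on an object; "force" is the grip in N (left out, the last holds). Time passes only in rows, so rows that repeat a pose let the fingers close. It gives the time, the measured TCP pose, the force and the opening at its end, in the units of the state.
- sense(): the state, without advancing time (a new reading comes with each control period).
- snapshot(name): name is "scene" or "top" or "wrist"; returns the picture (420x560x3 uint8, red, green, blue); there is no depth.
- camera_model(name): a dict with "fx", "fy", "cx", "cy" (pixels), "distortion" ([k1, k2, p1, p2, k3] as OpenCV has them; the pictures are not rectified), "camera_from_world" (4x4, takes a point from world to camera coordinates). Camera axes: x right, y up, looking along -z (the intrinsics and any distortion apply to the point x, -y, -z); pixel columns grow to the right and rows downward; lengths in m; the calibration is good to about 2 mm. A picture is of the moment at which its call begins: read the wrist's pose just before it. camera_model takes no time and is no camera call; for the wrist camera it gives the pose at the moment of the call.
- sign_off(): hands the job in, once; it reports no verdict.
The state is a dict: "t": time; "q": joint angles; "qd": joint speeds; "tau": joint torques, N m; "tcp_pos": TCP position; "tool_rot": TCP orientation; "force": force on the tool from outside, world axes, zero at the start; "ft_torque": the same for the moment, N m; "finger_gap": opening from 0.0 (shut) to 1.0 (fully open).
Only numpy, scipy, OpenCV 4.12 (cv2) and the standard library are available. Lean on these libraries where they do the work, as an engineer would, in place of code of your own. Each camera call takes 0.05 s, during which the arm holds its last target.

TASK

Turn the blue valve lever on the white pipe fully shut, then lift the clear hood by its red handle until it is fully open and swing the yellow-sleeved prop rod up from its clip into the steel fork on the hood. With the hood propped, nudge the loose orange ball across the deck, rolling it without lifting it, until it drops into the round seat and stays there. Leave the other things on the table where they are.

Things in the scene. Friction and masses are not known exactly. Their poses are not given: they have to be found in the camera images.
- valve_base: fixed white PVC pipe, 250 mm long along its x, 44 mm thick, centre line 52 mm above the table, turned down into the table at both ends, with a grey valve in the middle (62 mm thick, top 83 mm above the table) carrying the lever. Origin on the table under the valve; z up; in use its x points roughly away from the robot.
- lever (a joint): valve lever angle, rad: 0 = open (lever along the pipe, pointing to the pipe's -x, towards the robot), grows as the free end swings to the pipe's -y side (counter-clockwise from above), 1.571 = fully shut at a stop (lever square across the pipe). Starts between 0 and 0.3. Stays where left; about 2 N at the end moves it.
- lever_end (a point): point on the centre of the blue lever, 100 mm out from its axis. The lever is a level bar 18 mm wide, 18 mm tall (from 111 to 129 mm above the table), its free end 140 mm from the axis; there is a 37 mm free gap between its underside and the pipe. Its z is up, its x points from the free end to the axis.
- lever_axis (a point): the lever's vertical turning axis, 120 mm above the table (fixed).
- unit: fixed check-valve unit: white deck 220 (x) by 260 (y) mm, its upper face 35 mm above the table, with a grey rim 8 mm wide and 10 mm high around it. Origin on the table under the deck's centre; z up, y towards the hood's hinge (left seen from the robot), x away from the robot.
- seat (a point): centre of the mouth of the round seat in the deck, level with the deck's face, at (20, 20) mm in the unit's frame: a pocket 41 mm across and 12 mm deep with a blue line around it, black floor.
- ball: loose orange plastic ball, 60 mm across, 0.09 to 0.18 kg, origin at its centre; its axes turn as it rolls. On the deck its centre is 65 mm above the table, in the seat about 57 mm. It rolls with some drag and stops within a few mm of being left. Starts on the deck on the -y side of the seat, under the hood.
- hood (a joint): clear hood with a blue frame, 200 (x) by 240 mm, 70 mm deep, top 118 mm above the table when closed. Opening angle, rad: 0 = closed, 1.40 = fully open, at a stop, standing nearly upright on the unit's +y side. Starts between 0 and 0.12. Hinge stiff: it stays at any angle; about 6 N at the handle lifts it.
- hood_hinge (a point): point on the hood's hinge axis, which lies along the unit's x at y = +120 mm, 48 mm above the table (fixed).
- hood_handle (a point): grip point of the red handle: an upright fin 14 mm thick along the unit's x (grip it along that), 34 mm tall, 48 mm out from the hood's free edge; the point is mid-fin, 33 mm out, at x = +30 mm of the unit. Closed: at y = -153 mm of the unit, 100 mm above the table. Turns with the hood: 273 mm along the hood from the hinge axis, 52 mm above its rim plane.
- rod (a joint): prop rod angle, rad: 0 = lying in its clip, pointing to the unit's -y; grows as it swings up about its pivot, pi/2 = upright, 1.94 = leaning to +y in the fork, at a stop. Swings easily; falls by its own weight, back to the clip before upright and on into the fork past upright.
- rod_pivot (a point): pivot of the prop rod, on the side of the unit facing the robot: at (-140, 60, 45) mm in the unit's frame; axis along the unit's x (fixed).
- rod_grip (a point): point on the rod's yellow sleeve, 235 mm from the pivot; sleeve 16 mm thick, from 190 to 260 mm (the rod's free end). The rod swings in the upright plane x = -140 mm of the unit. In the clip it is 45 mm above the table. Grip it along the unit's x.
- rod_rest (a point): point on the bare steel rod (10 mm thick), 166 mm from the pivot, that comes to lie in the fork.
- fork (a point): middle of the slot of the steel fork on the hood's side facing the robot, 150 mm along the hood from its hinge and 25 mm above its rim plane, in the rod's plane: two prongs 24 mm gap. Only when the hood is fully open does the rod reach it.
- bowl: loose bystander, leave it alone: blue bowl with blue caps, 130 mm across, 60 mm high; origin under its middle.
- jug: loose bystander, leave it alone: white plastic jug with a handle, 90 mm across, 120 mm high; origin under its middle.
- tee: loose bystander, leave it alone: white PVC tee, 110 mm long, 75 mm high; origin under its middle.
- nut: loose bystander, leave it alone: grey union nut lying flat, 80 mm across, 28 mm high; origin under its middle.
- sanitiser: loose bystander, leave it alone: white bottle with a blue cap, 70 mm across, 190 mm high; origin under its middle.
- brush: loose bystander, leave it alone: blue hand brush, 190 mm long; origin under its middle.
- cartridge: loose bystander, leave it alone: white filter cartridge standing with blue ends, 70 mm across, 160 mm high; origin under its middle.

How it is judged:
On the way, in this order (a step that is already met when the one before it is completed fails the run):
1. the valve lever is fully shut (value of joint lever above 1.47 rad), for 0.2 s.
2. the hood is fully open (value of joint lever above 1.47 rad and value of joint hood above 1.32 rad), for 0.2 s.
3. the prop rod lies in the fork of the open hood (value of joint hood above 1.32 rad and value of joint rod above 1.8 rad and distance between rod_rest and fork below 0.02 m), for 0.2 s.
4. the ball lies in the seat (horizontal distance between ball and seat below 0.006 m and z of ball in the frame of unit below 0.0605 m and linear speed of ball below 0.02 m/s), for 0.3 s.
At the end, for the whole second after the job is handed in: Lever within 0.1 rad of its shut stop, hood within 0.08 rad of fully open, rod past 1.8 rad with its rest point within 20 mm of the fork, ball at rest in the seat: centre within 6 mm of the seat's centre sideways and under 60.5 mm above the unit's foot (all of step 3 and all of step 4 and value of joint lever above 1.47 rad); the robot touches nothing.
It fails at once if the ball is lifted off the deck (more than 20 mm) (z of ball in the frame of unit above 0.085 m).
It fails at once if a bystander is shifted by more than 30 mm (distance of any of bowl, jug, tee, nut, sanitiser, brush, cartridge from where it was at the start of the episode above 0.03 m).
It also fails if it takes over 72 s, if anything falls off the work surface, if the arm or the gripper's body presses on something with over 40 N, if the wrist force passes 120 N, or if a joint passes its speed limit or range.

## Working session

There is one attempt and no reset: what is moved stays moved. The work goes in short steps, Python scripts to look and compute and a tool call to move; the robot and the scene stay as the last step left them, time stands still between calls to the robot, and variables do not carry over. Pictures are saved under pics/ and viewed, and the job is handed in when it is done.

Besides the shell and the picture viewer there is one more tool, called after "Emit:" as a command line: name --pt "numbers of a row" for each row, then --argument value for the rest. play_rows: Moves the arm, as the interface text tells. Its arguments: {"type":"object","properties":{"deltas":{"type":"array"},"gripper":{"type":"number"},"force":{"type":"number"}},"required":["deltas"]}

```bash
ls; mkdir -p pics; python3 - <<'E'
from station import *
import cv2
print(sense()); print(grip_depth)
for n in ["scene","top","wrist"]:
    cv2.imwrite(f"pics/{n}0.png",snapshot(n)[:,:,::-1]); 
    m=camera_model(n); print(n,m)
E
```

```text
pics
{'t': 0.0, 'q': array([ 9.37516788e-01,  5.28516865e-01,  1.43392622e+00, -1.04931189e-05,
        1.18140244e+00, -1.78495326e-01]), 'qd': array([ 5.24124825e-04,  5.58616090e-04,  5.89775419e-05, -9.98809951e-04,
        7.23277192e-04, -1.38644393e-04]), 'tau': array([-8.23235550e-04, -4.42356348e+01, -1.78019428e+01, -3.85500534e-04,
        8.61633540e-03,  1.94209730e-05]), 'tcp_pos': array([0.2740758 , 0.56088528, 0.23029488]), 'tool_rot': array([ 0.68963721, -0.15971827,  0.15909559, -0.6881709 ]), 'force': array([ 0.16872766, -0.56919542,  0.61244017]), 'ft_torque': array([-0.02431922,  0.06016175,  0.0190301 ]), 'finger_gap': 1.0027185679833484}
0.0187
scene {'fx': 385.77001851206114, 'fy': 385.77001851206114, 'cx': 276.5914549507789, 'cy': 206.8574719981452, 'distortion': array([-0.04327731,  0.        ,  0.        ,  0.        ,  0.        ]), 'camera_from_world': array([[-0.09553147,  0.99524741, -0.01887699, -0.00825873],
       [-0.68977501, -0.0525134 ,  0.72211687,  0.33110109],
       [ 0.71769365,  0.08200576,  0.69151347, -1.66792563],
       [ 0.        ,  0
[... 259 characters left out ...]
 0.01929443, -0.99971748,  0.01388101,  0.05593539],
       [ 0.99338456,  0.02074046,  0.1129467 , -0.57668107],
       [-0.11320268,  0.01160994,  0.99350408, -1.19915282],
       [ 0.        ,  0.        ,  0.        ,  1.        ]])}
wrist {'fx': 332.0735088381321, 'fy': 332.0735088381321, 'cx': 278.5195075165533, 'cy': 211.87156471502564, 'distortion': array([-0.08302113,  0.        ,  0.        ,  0.        ,  0.        ]), 'camera_from_world': array([[ 0.43910615,  0.89843349, -0.0017479 , -0.62455855],
       [-0.85972619,  0.4196216 , -0.29118482,  0.03829274],
       [-0.26087673,  0.12936376,  0.95666522, -0.38041501],
       [ 0.        ,  0.        ,  0.        ,  1.        ]])}
```

View pics/scene0.png

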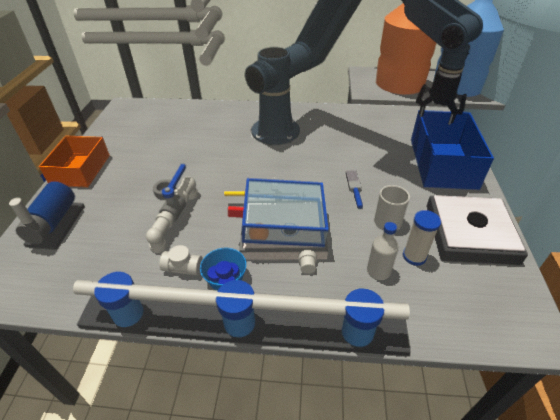

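View pics/top0.png

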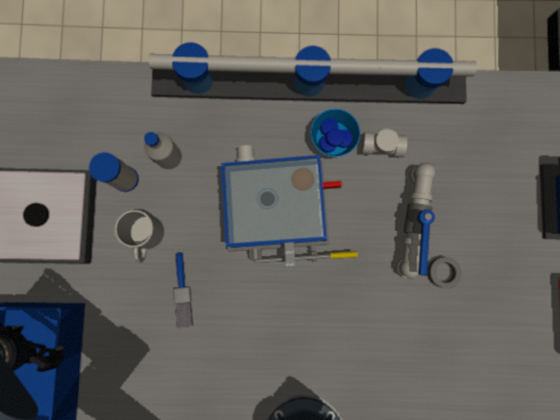

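View pics/wrist0.png

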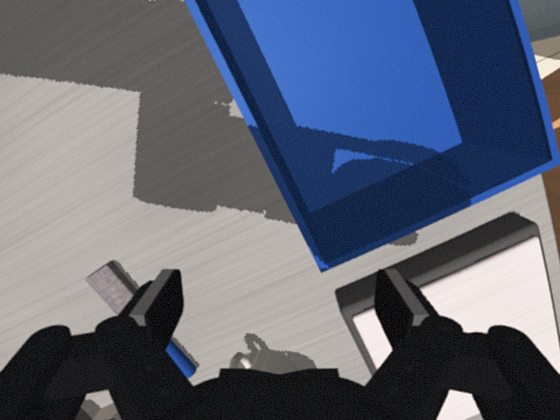

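```bash
cat > h.py <<'E'
import numpy as np, cv2
from station import *
from scipy.spatial.transform import Rotation as R
def proj(m,P):
    P=np.atleast_2d(P); T=m["camera_from_world"]; c=P@T[:3,:3].T+T[:3,3]
    c=c*[1,-1,-1]
    K=np.array([[m["fx"],0,m["cx"]],[0,m["fy"],m["cy"]],[0,0,1]])
    return cv2.projectPoints(c.reshape(-1,1,3),np.zeros(3),np.zeros(3),K,m["distortion"])[0].reshape(-1,2)
def ray(m,uv):
    K=np.array([[m["fx"],0,m["cx"]],[0,m["fy"],m["cy"]],[0,0,1]])
    n=cv2.undistortPoints(np.array(uv,float).reshape(-1,1,2),K,m["distortion"]).reshape(-1,2)
    d=np.c_[n[:,0],-n[:,1],-np.ones(len(n))]
    T=m["camera_from_world"]; o=-T[:3,:3].T@T[:3,3]
    return o,d@T[:3,:3]
def onz(m,uv,z):
    o,d=ray(m,uv); return o+d*((z-o[2])/d[:,2])[:,None]
def onplane(m,uv,n,p):
    o,d=ray(m,uv); return o+d*(((p-o)@n)/(d@n))[:,None]
def tool():
    s=sense(); return s, R.from_quat(s["tool_rot"])
E
python3 - <<'E'
import cv2
a=cv2.imread("pics/top0.png")
cv2.imwrite("pics/c1.png",cv2.resize(a[140:275,215:365],None,fx=5,fy=4.4,interpolation=cv2.INTER_CUBIC)[:600,:800])
cv2.imwrite("pics/c2.png",cv2.resize(a[150:290,390:480],None,fx=4,fy=4,interpolation=cv2.INTER_CUBIC))
b=cv2.imread("pics/scene0.png")
cv2.imwrite("pics/c3.png",cv2.resize(b[150:290,130:340],None,fx=3.8,fy=3.8,interpolation=cv2.INTER_CUBIC))
E
```

```text
(no output)
```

View pics/c1.png

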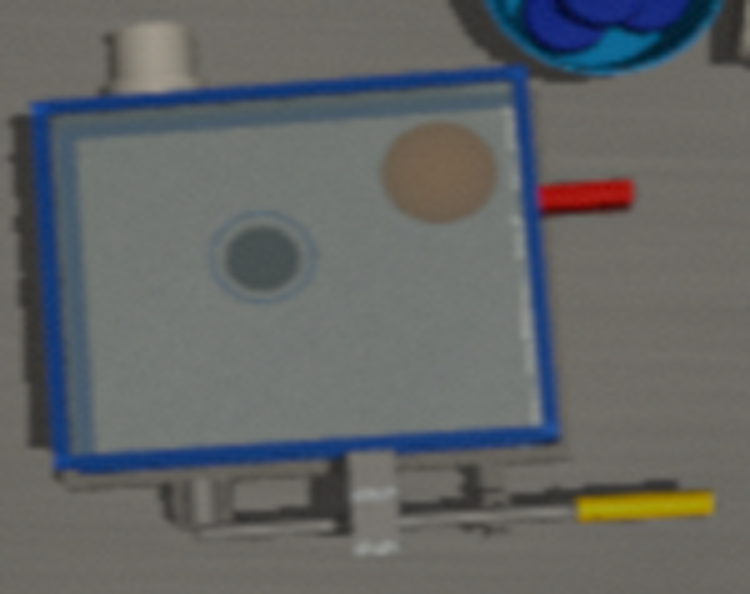

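View pics/c2.png

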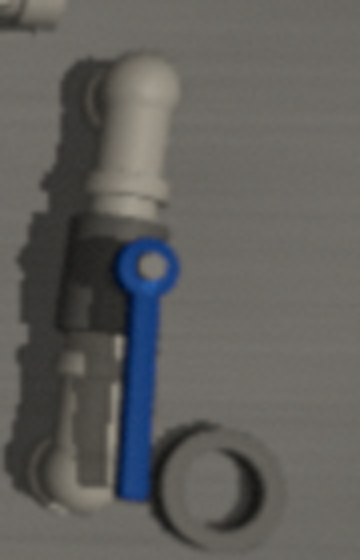

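View pics/c3.png

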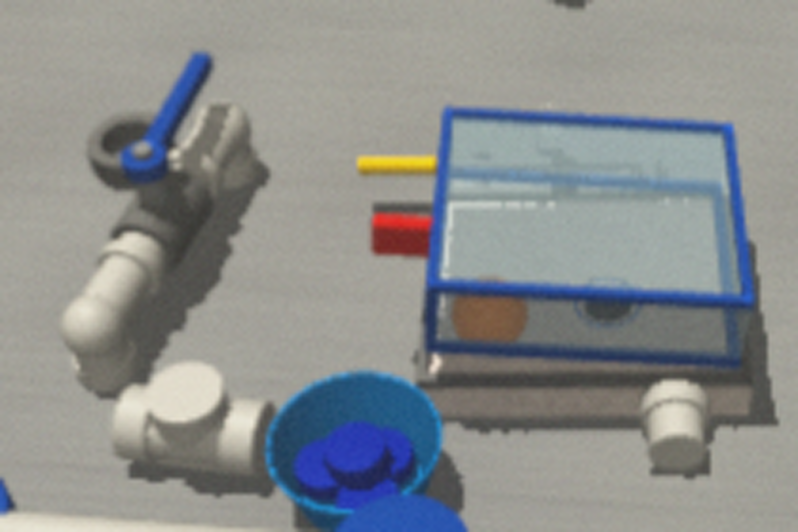

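```bash
python3 - <<'E'
from h import *
a=cv2.imread("pics/top0.png"); hsv=cv2.cvtColor(a,cv2.COLOR_BGR2HSV); m=camera_model("top"); b=cv2.imread("pics/scene0.png"); ms=camera_model("scene"); hs=cv2.cvtColor(b,cv2.COLOR_BGR2HSV)
def blob(h,lo,hi,box):
    k=cv2.inRange(h,lo,hi); z=np.zeros_like(k); x0,y0,x1,y1=box; z[y0:y1,x0:x1]=k[y0:y1,x0:x1]
    n,l,s,c=cv2.connectedComponentsWithStats(z); i=1+np.argmax(s[1:,4]); return np.argwhere(l==i)[:,::-1].astype(np.float32),s[i]
for nm,h,mm,bx in (("lever",hsv,m,(400,190,440,290)),("red",hsv,m,(315,170,350,200)),("yel",hsv,m,(320,240,370,270)),("hood",hsv,m,(210,145,330,255))):
    lo,hi={"lever":((105,120,60),(125,255,255)),"hood":((105,120,60),(125,255,255)),"red":((0,150,80),(10,255,255)),"yel":((20,130,80),(35,255,255))}[nm]
    p,s=blob(h,lo,hi,bx); print(nm,s,cv2.minAreaRect(p))
    r=cv2.minAreaRect(p); bp=cv2.boxPoints(r)
    zz={"lever":.129,"red":.117,"yel":.045,"hood":.118}[nm]
    print(onz(mm,bp,zz).round(4).tolist(), onz(mm,[r[0]],zz))
    if nm=="lever":
        ax=p[p[:,1]<222]; print("head",ax.min(0),ax.max(0)); e=p[p[:,1]>265]; print("end",e.mean(0),p[:,1].max())
        q=p[(p[:,1]>228)&(p[:,1]<270)]; print(cv2.fitLine(q,cv2.DIST_L2,0,.01,.01).ravel())
C=lambda x,y:(215+(x-2)/5,140+(y-2)/4.4)
print("seat",onz(m,[C(263,257)],.035))
print("hood cor",onz(m,[C(42,108),C(63,463),C(520,73),C(551,433)],.118).round(4).tolist())
print("lever axis",onz(m,[(390+149/4,150+265/4)],.13), "end", onz(m,[(390+134/4,150+499/4)],.129))
print("pipe ends", onz(m,[(390+146/4,150+85/4),(390+74/4,150+475/4)],.06))
print("ball",onz(m,[C(439,172)],.065))
print("nut",onz(m,[(390+220/4,150+488/4)],.028))
print("scene seat",onz(ms,[(130+608/3.8,150+305/3.8)],.035), "hood", onz(ms,[(130+447/3.8,150+112/3.8),(130+728/3.8,150+128/3.8),(130+433/3.8,150+290/3.8),(130+748/3.8,150+297/3.8)],.118).round(4).tolist())
E
```

```text
lever [419 210  16  65 499] ((426.5, 242.0), (64.0, 15.0), 90.0)
[[0.5724, -0.2625, 0.129], [0.5732, -0.2984, 0.129], [0.4208, -0.2956, 0.129], [0.4201, -0.2602, 0.129]] [[ 0.49601173 -0.27923778  0.129     ]]
head [419. 210.] [434. 221.]
end [423.5    269.8857] 274.0
[ 5.7852093e-02 -9.9832517e-01  4.2433560e+02  2.4954915e+02]
red [324 181  18   7 105] ((332.5, 184.0), (6.0, 17.0), 90.0)
[[0.6404, -0.0349, 0.117], [0.6413, -0.0765, 0.117], [0.6265, -0.0766, 0.117], [0.6256, -0.0351, 0.117]] [[ 0.63344063 -0.05579159  0.117     ]]
yel [330 251  28   8 166] ((343.5030822753906, 254.5553741455078), (6.046232223510742, 27.23577880859375), 86.8201675415039)
[[0.469, -0.0586, 0.045], [0.4743, -0.1282, 0.045], [0.459, -0.129, 0.045], [0.4537, -0.0596, 0.045]] [[ 0.46399478 -0.0938508   0.045     ]]
hood [ 221  155  106   92 1171] ((272.7237243652344, 201.0204620361328), (85.83889770507812, 101.09339904785156), 85.76361083984375)
[[0.6818, 0.2223, 0.118], [0.706, -0.0243, 0.118], [0.4961, -0.0417, 0.118], [0.4734, 0.2, 0.118]] [[0.58829485 0.08930174 0.118     ]]
seat [[0.60715601 0.10441164 0.035     ]]
hood cor [[0.6767, 0.2127, 0.118], [0.4802, 0.1961, 0.118], [0.7018, -0.021, 0.118], [0.5012, -0.038, 0.118]]
lever axis [[ 0.55764188 -0.28171824  0.13      ]] end [[ 0.41854441 -0.2707919   0.129     ]]
pipe ends [[ 0.68155311 -0.30412565  0.06      ]
 [ 0.43158021 -0.25504956  0.06      ]]
ball [[0.65469758 0.01503765 0.065     ]]
nut [[ 0.42522    -0.35772668  0.028     ]]
scene seat [[0.61340348 0.10956662 0.035     ]] hood [[0.4781, -0.0376, 0.118], [0.4816, 0.2003, 0.118], [0.685, -0.0169, 0.118], [0.6739, 0.2173, 0.118]]
```

```bash
cat >> h.py <<'E'
YAW=.087; SEAT=np.array([.607,.1044,.035]); c,s_=np.cos(YAW),np.sin(YAW)
U=np.array([[c,-s_,0],[s_,c,0],[0,0,1]]); O=np.array([.589,.0827,0])
def un(x,y,z): return O+U@np.array([x,y,z])/1000.
def goto(P,Rt=None,n=1):
    """print delta in current tool frame for world TCP target P and rotation matrix"""
    s,r=tool(); d=r.inv().apply(np.array(P)-s["tcp_pos"])
    w=np.zeros(3) if Rt is None else (r.inv()*R.from_matrix(Rt)).as_rotvec()
    return np.r_[d,w].round(4)
def down(zdir):
    z=np.array([zdir[0],zdir[1],0])/np.hypot(*zdir[:2]); y=np.array([0,0,-1.]); return np.c_[np.cross(y,z),y,z]
E
python3 - <<'E'
from h import *
s,r=tool(); print(r.as_matrix().round(3))
for sg in (1,-1):
    print(goto([.456,-.225,.2],down(sg*U[:,0])))
E
```

```text
[[ 0.898 -0.001  0.439]
 [-0.439 -0.001  0.898]
 [-0.    -1.    -0.002]]
[ 5.086e-01  3.140e-02 -6.262e-01  1.700e-03  1.029e+00  6.000e-04]
[ 5.0860e-01  3.1400e-02 -6.2620e-01  7.0000e-04 -2.1126e+00 -1.9000e-03]
```

Emit:
play_rows --pt "0.5086 0.02 -0.6262 0 1.029 0" --pt "0.5086 0.02 -0.6262 0 1.029 0" --pt "0.5086 0.02 -0.6262 0 1.029 0" --pt "0.5086 0.02 -0.6262 0 1.029 0" --pt "0.5086 0.02 -0.6262 0 1.029 0" --pt "0.5086 0.02 -0.6262 0 1.029 0" --pt "0.5086 0.02 -0.6262 0 1.029 0" --pt "0.5086 0.02 -0.6262 0 1.029 0" --pt "0.5086 0.02 -0.6262 0 1.029 0" --pt "0.5086 0.02 -0.6262 0 1.029 0" --pt "0.5086 0.02 -0.6262 0 1.029 0" --pt "0.5086 0.02 -0.6262 0 1.029 0" --gripper 0

```text
t: 1.35
tcp_pos: [0.4097, -0.025, 0.2165]
tool_rot: [-0.521, 0.478, -0.478, 0.521]
force: [1.3, 0.7, 0.4]
finger_gap: 0.004
```

```bash
python3 - <<'E'
from h import *
s,r=tool();print(s["t"],s["q"].round(3),s["tcp_pos"],s["force"],s["finger_gap"]);print(r.as_matrix().round(3));print(goto([.456,-.225,.2],down(U[:,0])))
E
```

```text
1.35 [-0.335  0.264  1.96   0.     0.917 -0.422] [ 0.40969843 -0.02496125  0.21650409] [1.29630716 0.73352945 0.36489283] 0.00423240779970365
[[ 0.086  0.     0.996]
 [-0.996  0.     0.086]
 [-0.    -1.     0.   ]]
[ 2.033e-01  1.650e-02  2.880e-02 -4.000e-04 -4.000e-04 -1.000e-04]
```

Emit:
play_rows --pt "0.05 0 0.007 0 0 0" --pt "0.1 0 0.014 0 0 0" --pt "0.15 0 0.021 0 0 0" --pt "0.2 0 0.029 0 0 0" --pt "0.2 0 0.029 0 0 0" --pt "0.2 0.04 0.029 0 0 0" --pt "0.2 0.08 0.029 0 0 0" --pt "0.2 0.116 0.029 0 0 0" --pt "0.2 0.116 0.029 0 0 0" --pt "0.2 0.116 0.029 0 0 0"

```text
t: 2.35
tcp_pos: [0.4557, -0.2191, 0.1004]
tool_rot: [0.521, -0.478, 0.477, -0.521]
force: [0.0, -0.2, 0.4]
finger_gap: -0.002
```

```bash
python3 - <<'E'
from h import *
s,r=tool();print(s["t"],s["tcp_pos"],s["force"])
cv2.imwrite("pics/t1.png",cv2.resize(snapshot("top")[150:300,370:490,::-1],None,fx=4,fy=4))
cv2.imwrite("pics/s1.png",cv2.resize(snapshot("scene")[130:280,120:270,::-1],None,fx=4,fy=4))
A=np.array([.5576,-.2817])
for th in (.4,.7,1.0,1.2,1.35,1.45,1.5,1.57):
    a=np.pi-.194+th; u=np.array([np.cos(a),np.sin(a)]); n=np.array([-u[1],u[0]])
    d=9+ 11*abs(n[1])+15*abs(n[0])   # box support
    P=A+u*.105-n*d/1000; print(th,P.round(4),goto([*P,.1]))
E
```

```text
2.35 [ 0.45573574 -0.21905126  0.10035023] [ 0.01480456 -0.23015178  0.37712157]
0.4 [ 0.4501 -0.2808] [ 0.0598  0.0022 -0.0122  0.      0.      0.    ]
0.7 [ 0.4532 -0.3099] [ 0.0891  0.0023 -0.0117  0.      0.      0.    ]
1.0 [ 0.4651 -0.3385] [ 0.1186  0.0024 -0.0023  0.      0.      0.    ]
1.2 [ 0.4781 -0.3556] [0.1368 0.0024 0.0091 0.     0.     0.    ]
1.35 [ 0.4904 -0.3668] [0.149  0.0025 0.0204 0.     0.     0.    ]
1.45 [ 0.4997 -0.3733] [0.1563 0.0025 0.0291 0.     0.     0.    ]
1.5 [ 0.5047 -0.3761] [0.1595 0.0025 0.0338 0.     0.     0.    ]
1.57 [ 0.5119 -0.3797] [0.1637 0.0026 0.0407 0.     0.     0.    ]
```

View pics/t1.png

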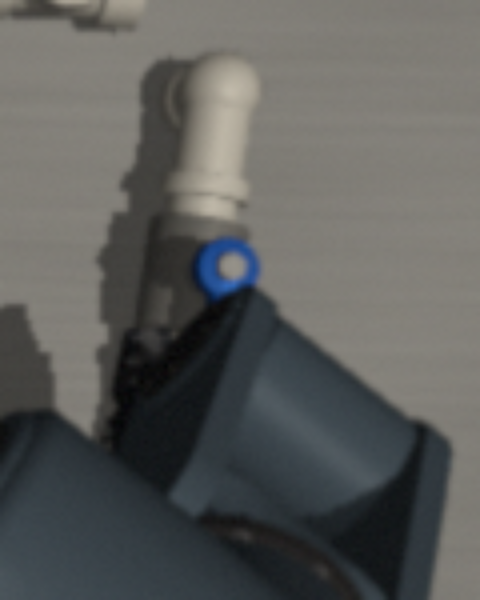

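View pics/s1.png

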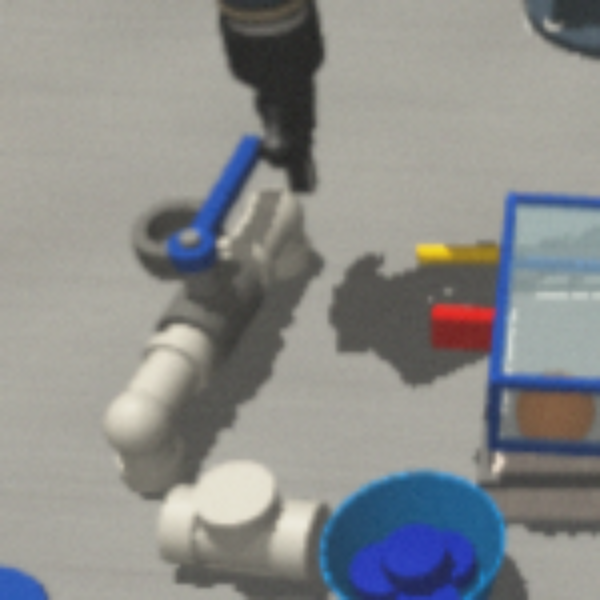

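The pictures show the closed fingers on the lever's +y side near its free end (scene crop around (285,150)), not touching yet. I'll push along the arc.

Emit:
play_rows --pt "0.03 0 -0.006 0 0 0" --pt "0.06 0 -0.012 0 0 0" --pt "0.075 0 -0.012 0 0 0" --pt "0.089 0 -0.012 0 0 0" --pt "0.104 0 -0.007 0 0 0" --pt "0.1186 0 -0.002 0 0 0" --pt "0.128 0 0.003 0 0 0" --pt "0.1368 0 0.009 0 0 0" --pt "0.143 0 0.014 0 0 0" --pt "0.149 0 0.02 0 0 0" --pt "0.153 0 0.025 0 0 0" --pt "0.153 0 0.025 0 0 0"

```text
t: 3.65
tcp_pos: [0.4953, -0.3708, 0.1005]
tool_rot: [0.521, -0.477, 0.478, -0.521]
force: [0.1, -0.1, 0.4]
finger_gap: 0.003
```

```bash
python3 - <<'E'
from h import *
s,r=tool();print(s["t"],s["tcp_pos"],s["force"])
cv2.imwrite("pics/t2.png",cv2.resize(snapshot("top")[150:300,370:490,::-1],None,fx=4,fy=4))
cv2.imwrite("pics/s2.png",cv2.resize(snapshot("scene")[130:280,120:270,::-1],None,fx=4,fy=4))
E
```

```text
3.65 [ 0.49529799 -0.3708207   0.10050606] [ 0.07832905 -0.12688951  0.36963239]
```

View pics/t2.png

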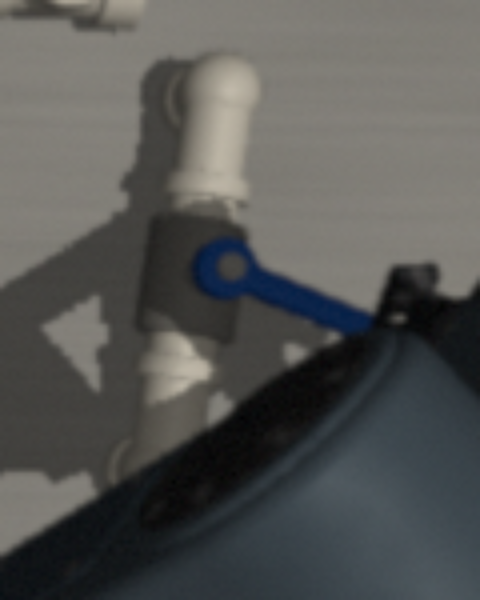

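View pics/s2.png

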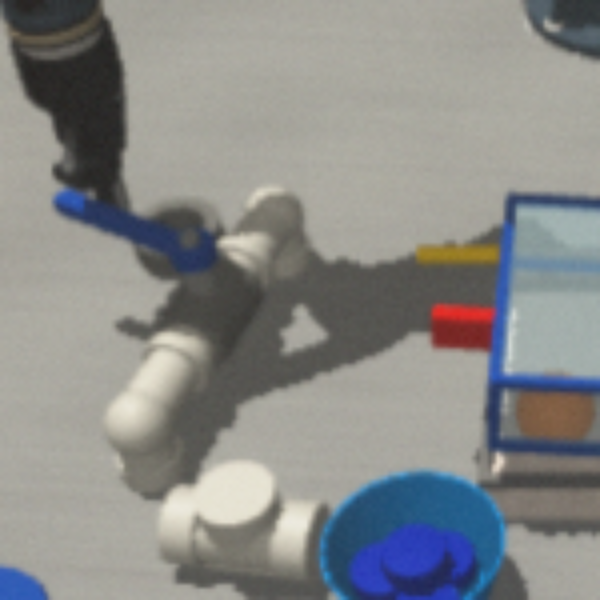

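Emit:
play_rows --pt "0.002 0 0.004 0 0 0" --pt "0.004 0 0.008 0 0 0" --pt "0.006 0 0.012 0 0 0" --pt "0.007 0 0.015 0 0 0" --pt "0.007 0 0.017 0 0 0" --pt "0.007 0 0.017 0 0 0"

```text
t: 4.35
tcp_pos: [0.5122, -0.3754, 0.1004]
tool_rot: [-0.521, 0.478, -0.478, 0.521]
force: [0.0, 0.5, -0.5]
finger_gap: 0.004
```

Emit:
play_rows --pt "0 0 0.002 0 0 0" --pt "0 0 0.004 0 0 0" --pt "0 0 0.004 0 0 0"

```text
t: 4.65
tcp_pos: [0.516, -0.375, 0.1005]
tool_rot: [-0.521, 0.478, -0.478, 0.521]
force: [-0.2, -0.3, -0.6]
finger_gap: -0.003
```

Emit:
play_rows --pt "0 0 0.002 0 0 0" --pt "0 0 0.004 0 0 0" --pt "0 0 0.004 0 0 0"

```text
t: 4.95
tcp_pos: [0.5194, -0.3748, 0.1004]
tool_rot: [0.522, -0.478, 0.477, -0.521]
force: [-3.7, -0.7, -0.7]
finger_gap: 0.002
```

```bash
python3 - <<'E'
from h import *
s,r=tool();print(s["t"],s["tcp_pos"],s["force"])
cv2.imwrite("pics/t3.png",cv2.resize(snapshot("top")[150:300,370:490,::-1],None,fx=4,fy=4))
E
```

```text
4.95 [ 0.51942802 -0.37475271  0.10041949] [-3.68953047 -0.67552699 -0.74787976]
```

View pics/t3.png

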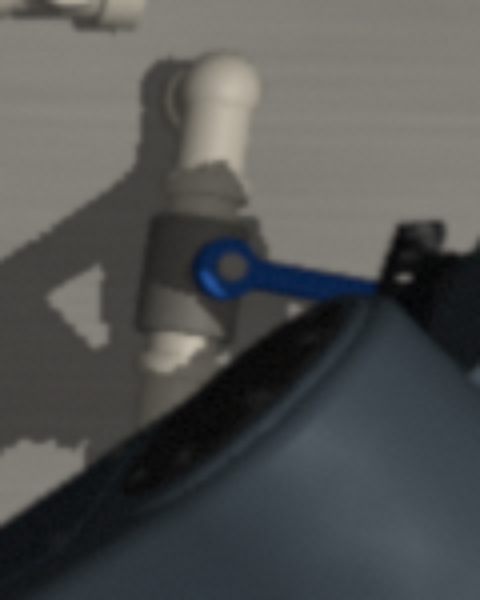

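Emit:
play_rows --pt "0 0 0.002 0 0 0" --pt "0 0 0.003 0 0 0" --pt "0 0 0.003 0 0 0"

```text
t: 5.3
tcp_pos: [0.5197, -0.3747, 0.1004]
tool_rot: [0.523, -0.479, 0.476, -0.52]
force: [-10.7, -3.0, 3.0]
finger_gap: -0.004
```

Emit:
play_rows --pt "0 0 -0.03 0 0 0" --pt "0 -0.04 -0.03 0 0 0" --pt "0 -0.09 -0.03 0 0 0" --pt "-0.04 -0.12 0.0 0 0 0" --pt "-0.09 -0.12 0.03 0 0 0" --pt "-0.14 -0.12 0.06 0 0 0" --pt "-0.19 -0.12 0.08 0 0 0" --pt "-0.23 -0.12 0.09 0 0 0" --pt "-0.23 -0.12 0.09 0 0 0" --pt "-0.23 -0.12 0.09 0 0 0"

```text
t: 6.3
tcp_pos: [0.5934, -0.1336, 0.2207]
tool_rot: [-0.522, 0.476, -0.477, 0.523]
force: [-1.0, -0.1, -0.1]
finger_gap: 0.007
```

```bash
python3 - <<'E'
from h import *
s,r=tool();print(s["t"],s["tcp_pos"],s["force"])
mw=camera_model("wrist"); w=snapshot("wrist")[:,:,::-1]; cv2.imwrite("pics/w4.png",w)
mt=camera_model("top"); t=snapshot("top")[:,:,::-1]; cv2.imwrite("pics/t4.png",t)
ms=camera_model("scene"); sc=snapshot("scene")[:,:,::-1]; cv2.imwrite("pics/s4.png",cv2.resize(sc[130:280,120:330],None,fx=3.8,fy=3.8))
import pickle; pickle.dump((mw,w),open("w4.pkl","wb"))
for x,y,z in ((30,-168,117),(30,-120,117),(30,-153,100)): print(proj(mw,un(x,y,z)),proj(ms,un(x,y,z)),proj(mt,un(x,y,z)))
E
```

```text
6.3 [ 0.59343072 -0.13355313  0.22073964] [-0.9869026  -0.14944408 -0.07374453]
[[337.97314834 149.66831537]] [[224.93439052 212.63171754]] [[343.2448059  184.20697095]]
[[341.23206819  81.53995918]] [[241.13038475 212.51488395]] [[323.66797352 185.48357301]]
[[335.13487271 127.90900591]] [[230.57438601 216.65002019]] [[336.22457768 185.75390692]]
```

View pics/w4.png

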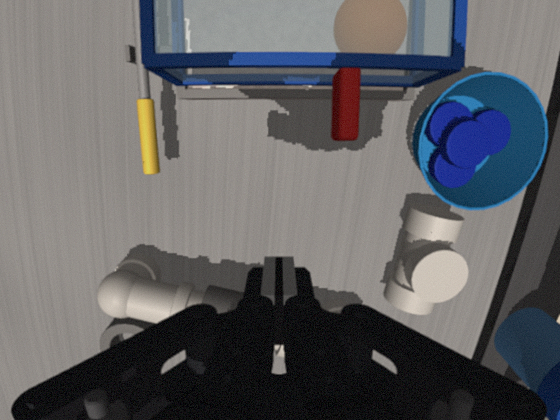

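View pics/t4.png

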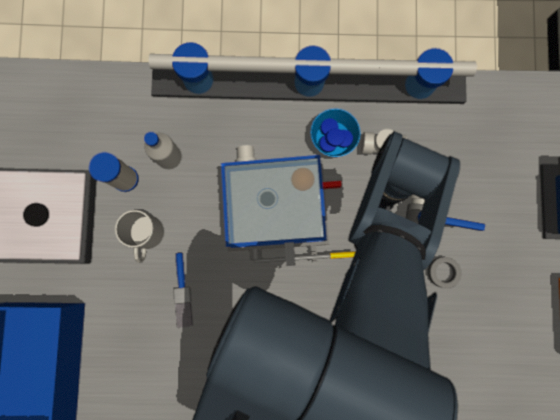

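View pics/s4.png

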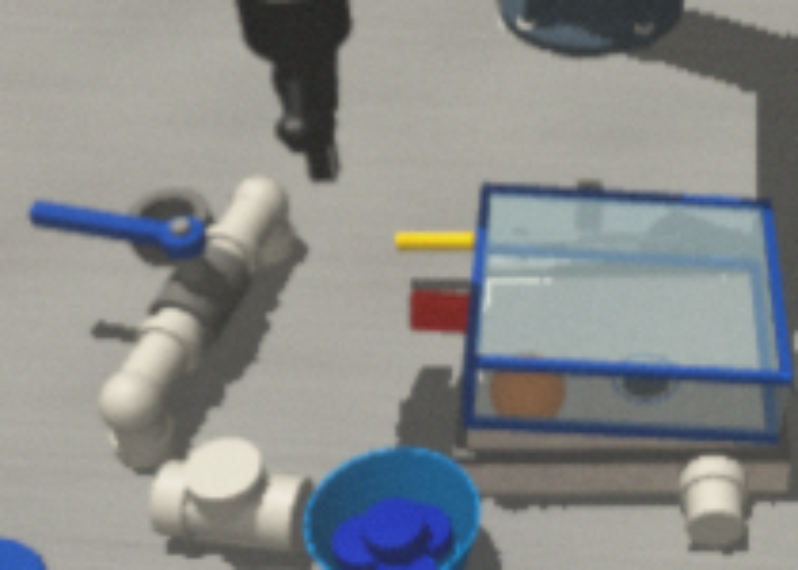

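```bash
python3 - <<'E'
from h import *
import pickle
mw,w=pickle.load(open("w4.pkl","rb")); mt=camera_model("top"); ms=camera_model("scene")
A=[];b=[]
for m,uv in ((mw,(345,136)),(ms,(228.4,205.0)),(mt,(341.5,184.3))):
    o,d=ray(m,[uv]); d=d[0]/np.linalg.norm(d[0]); M=np.eye(3)-np.outer(d,d); A.append(M); b.append(M@o)
P=np.linalg.solve(sum(A),sum(b)); print(P,[np.linalg.norm(a@P-bb) for a,bb in zip(A,b)]); u=U.T@(P-O); print(u)
for th in (0,.05,.1,.12):
    y=120-288*np.cos(th)+69*np.sin(th); z=48+288*np.sin(th)+69*np.cos(th)
    print(th,y,z,[proj(m,un(30,y,z)).round(1).tolist() for m in (mw,ms,mt)])
cv2.imwrite("pics/w4c.png",cv2.resize(w[0:160,120:360],None,fx=3.3,fy=3.3,interpolation=cv2.INTER_CUBIC))
E
```

```text
[ 0.62969428 -0.07111241  0.1456961 ] [np.float64(0.0018892864916983101), np.float64(0.001806293148179033), np.float64(0.0030509295052951013)]
[ 0.02717557 -0.15676661  0.1456961 ]
0 -168.0 117.0 [[[338.0, 149.7]], [[224.9, 212.6]], [[343.2, 184.2]]]
0.05 -164.19151231407352 131.30776871720803 [[[341.8, 146.4]], [[225.7, 209.1]], [[342.5, 183.3]]]
0.1 -159.67269385144033 145.40731139847028 [[[346.2, 141.6]], [[226.7, 205.6]], [[341.5, 182.4]]]
0.12 -157.66874482297806 150.98091157312555 [[[348.1, 139.2]], [[227.2, 204.2]], [[341.0, 182.1]]]
```

View pics/w4c.png

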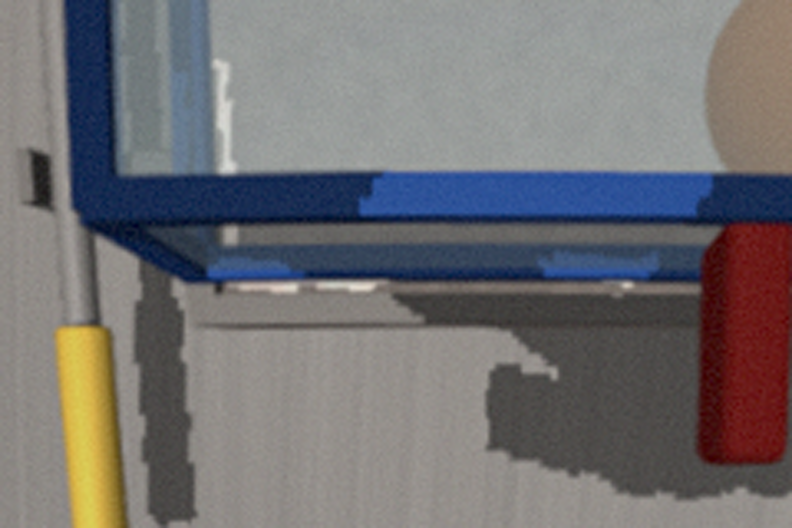

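```bash
python3 - <<'E'
from h import *
print(goto(un(28,-147,200),down(U[:,0])),goto(un(28,-147,108),down(U[:,0])))
E
```

```text
[-0.0733  0.0206  0.0434 -0.0011 -0.0002  0.0006] [-0.0734  0.1126  0.0433 -0.0011 -0.0002  0.0006]
```

Emit:
play_rows --pt "-0.04 0.0 0.022 0 0 0" --pt "-0.0733 0.0 0.0433 0 0 0" --pt "-0.0733 0.0 0.0433 0 0 0" --pt "-0.0733 0.04 0.0433 0 0 0" --pt "-0.0733 0.08 0.0433 0 0 0" --pt "-0.0733 0.11 0.0433 0 0 0" --pt "-0.0733 0.112 0.0433 0 0 0" --pt "-0.0733 0.112 0.0433 0 0 0" --gripper 0.055 --force 40

```text
t: 7.25
tcp_pos: [0.629, -0.0623, 0.1082]
tool_rot: [0.521, -0.479, 0.478, -0.521]
force: [-0.4, -0.7, 0.6]
finger_gap: 0.641
```

```bash
python3 - <<'E'
from h import *
s,r=tool();print(s["t"],s["tcp_pos"],s["force"])
cv2.imwrite("pics/w5.png",snapshot("wrist")[:,:,::-1])
E
```

```text
7.25 [ 0.62899497 -0.06231866  0.10815991] [-0.40759477 -0.65857163  0.55184639]
```

View pics/w5.png

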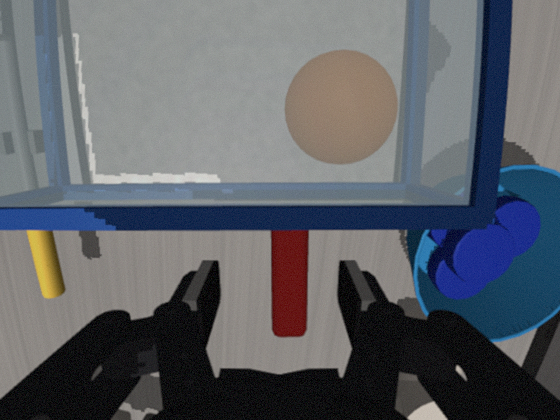

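The red fin is between the open fingers (column 290, with the finger midline near 279), so I'll shift 3 mm and close.

Emit:
play_rows --pt "0 0 0.003 0 0 0" --pt "0 0 0.003 0 0 0" --pt "0 0 0.003 0 0 0" --pt "0 0 0.003 0 0 0" --pt "0 0 0.003 0 0 0" --pt "0 0 0.003 0 0 0" --gripper 0 --force 40

```text
t: 7.9
tcp_pos: [0.6331, -0.061, 0.1092]
tool_rot: [-0.521, 0.477, -0.479, 0.522]
force: [2.0, -2.8, 2.4]
finger_gap: 0.154
```

```bash
python3 - <<'E'
from h import *
s,r=tool();print(s["t"],s["tcp_pos"],s["force"],s["finger_gap"]*85)
p0=s["tcp_pos"]; M=down(U[:,0])
f=lambda th:np.array([0,120-273*np.cos(th)+52*np.sin(th),48+273*np.sin(th)+52*np.cos(th)])/1000
t0=.1
for th in np.arange(.1,1.43,.08): 
    d=U@(f(th)-f(t0)); print(round(th,2),(M.T@d).round(4), (p0+d).round(3))
E
```

```text
7.9 [ 0.6331131  -0.0609855   0.10924184] [ 1.95690977 -2.79681366  2.41003635] 13.106981182547493
0.1 [0. 0. 0.] [ 0.633 -0.061  0.109]
0.18 [-0.0072 -0.021  -0.    ] [ 0.632 -0.054  0.13 ]
0.26 [-0.016  -0.0414  0.    ] [ 0.632 -0.045  0.151]
0.34 [-0.0264 -0.0611  0.    ] [ 0.631 -0.035  0.17 ]
0.42 [-0.0384 -0.0798  0.    ] [ 0.63  -0.023  0.189]
0.5 [-0.0518 -0.0975  0.    ] [ 0.629 -0.009  0.207]
0.58 [-0.0666 -0.1141  0.    ] [0.627 0.005 0.223]
0.66 [-0.0827 -0.1295  0.    ] [0.626 0.021 0.239]
0.74 [-0.0999 -0.1435 -0.    ] [0.624 0.039 0.253]
0.82 [-0.1182 -0.1561  0.    ] [0.623 0.057 0.265]
0.9 [-0.1375 -0.1672  0.    ] [0.621 0.076 0.276]
0.98 [-0.1576 -0.1767 -0.    ] [0.619 0.096 0.286]
1.06 [-0.1783 -0.1846  0.    ] [0.618 0.117 0.294]
1.14 [-0.1997 -0.1908 -0.    ] [0.616 0.138 0.3  ]
1.22 [-0.2215 -0.1952  0.    ] [0.614 0.16  0.304]
1.3 [-0.2435 -0.198   0.    ] [0.612 0.182 0.307]
1.38 [-0.2657 -0.1989  0.    ] [0.61  0.204 0.308]
```

Emit:
play_rows --pt "-0.0072 -0.021 0 0 0 0" --pt "-0.016 -0.0414 0 0 0 0" --pt "-0.0264 -0.061 0 0 0 0" --pt "-0.0384 -0.08 0 0 0 0" --pt "-0.0518 -0.0975 0 0 0 0" --pt "-0.0518 -0.0975 0 0 0 0"

```text
t: 8.5
tcp_pos: [0.6283, -0.0076, 0.2074]
tool_rot: [-0.521, 0.476, -0.478, 0.522]
force: [2.5, 0.3, 1.3]
finger_gap: 0.153
```

```bash
python3 - <<'E'
from h import *
s,r=tool();print(s["t"],s["tcp_pos"],s["force"],s["ft_torque"],s["finger_gap"]*85)
cv2.imwrite("pics/s6.png",snapshot("scene")[:,:,::-1])
M=down(U[:,0])
f=lambda th:np.array([0,120-273*np.cos(th)+52*np.sin(th),48+273*np.sin(th)+52*np.cos(th)])/1000
for th in np.arange(.5,1.43,.1): 
    d=U@(f(th)-f(.5)); print(round(th,2),(M.T@d).round(4))
E
```

```text
8.5 [ 0.62829207 -0.00761963  0.20740093] [2.45298818 0.26483559 1.26602112] [-1.84817176e-01 -1.35538405e-01  5.48743521e-05] 12.967384489930568
0.5 [0. 0. 0.]
0.6 [-0.0187 -0.0205 -0.    ]
0.7 [-0.0393 -0.0391  0.    ]
0.8 [-0.0618 -0.0555 -0.    ]
0.9 [-0.0857 -0.0697 -0.    ]
1.0 [-0.1109 -0.0813 -0.    ]
1.1 [-0.1372 -0.0904  0.    ]
1.2 [-0.1642 -0.0968 -0.    ]
1.3 [-0.1917 -0.1004  0.    ]
1.4 [-0.2195 -0.1013 -0.    ]
```

View pics/s6.png

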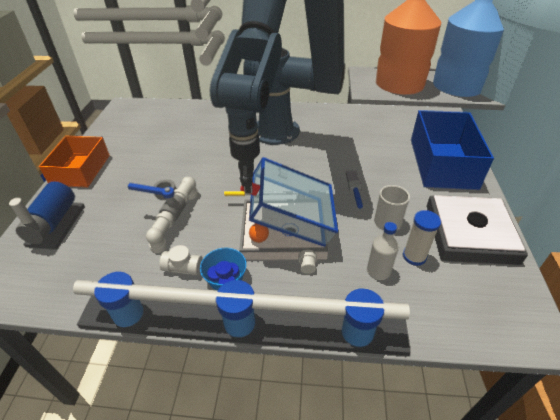

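The hood is lifting cleanly: handle at (253,188), hood about 0.5 rad up. I'll carry on to 1.4.

Emit:
play_rows --pt "-0.0187 -0.0205 0 0 0 0" --pt "-0.0393 -0.0391 0 0 0 0" --pt "-0.0618 -0.0555 0 0 0 0" --pt "-0.0857 -0.0697 0 0 0 0" --pt "-0.1109 -0.0813 0 0 0 0" --pt "-0.1372 -0.0904 0 0 0 0" --pt "-0.1642 -0.0968 0 0 0 0" --pt "-0.1917 -0.1004 0 0 0 0" --pt "-0.206 -0.101 0 0 0 0" --pt "-0.214 -0.1013 0 0 0 0" --pt "-0.2195 -0.1013 0 0 0 0" --pt "-0.2195 -0.1013 0 0 0 0"

```text
t: 9.75
tcp_pos: [0.6089, 0.2099, 0.3071]
tool_rot: [-0.521, 0.478, -0.478, 0.522]
force: [2.5, -0.9, 3.0]
finger_gap: 0.158
```

```bash
python3 - <<'E'
from h import *
s,r=tool();print(s["t"],s["tcp_pos"],s["force"],s["ft_torque"],s["finger_gap"]*85, (U.T@(s["tcp_pos"]-O)))
cv2.imwrite("pics/s7.png",snapshot("scene")[:,:,::-1])
E
```

```text
9.75 [0.60887885 0.20989772 0.30705786] [ 2.52577397 -0.89726902  2.95484675] [-0.63150448 -0.34718415  0.05197166] 13.448917221255336 [0.03085592 0.12498937 0.30705786]
```

View pics/s7.png

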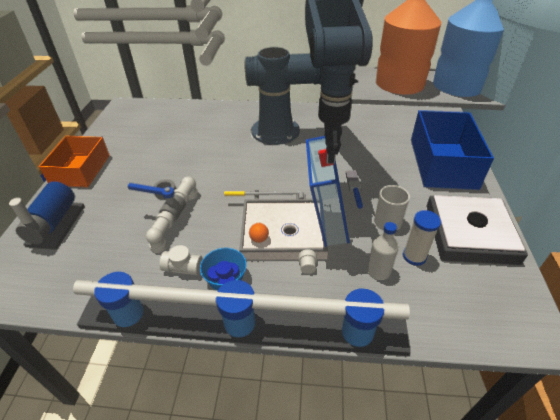

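Emit:
play_rows --pt "-0.003 0 0 0 0 0" --pt "-0.006 0 0 0 0 0" --pt "-0.006 0 0 0 0 0"

```text
t: 10.1
tcp_pos: [0.6084, 0.2154, 0.3069]
tool_rot: [0.521, -0.478, 0.478, -0.521]
force: [4.4, -2.9, 1.6]
finger_gap: 0.159
```

Emit:
play_rows --pt "-0.003 0 0 0 0 0" --pt "-0.005 0 0 0 0 0" --pt "-0.005 0 0 0 0 0"

```text
t: 10.4
tcp_pos: [0.6079, 0.2205, 0.3067]
tool_rot: [0.521, -0.478, 0.478, -0.521]
force: [4.4, -2.8, 1.1]
finger_gap: 0.157
```

Emit:
play_rows --pt "-0.003 0 0 0 0 0" --pt "-0.005 0 0 0 0 0" --pt "-0.005 0 0 0 0 0"

```text
t: 10.7
tcp_pos: [0.6076, 0.224, 0.3065]
tool_rot: [0.522, -0.477, 0.479, -0.52]
force: [5.0, -7.0, -0.1]
finger_gap: 0.156
```

```bash
python3 - <<'E'
from h import *
s,r=tool();print(s["t"],s["tcp_pos"],s["force"],s["ft_torque"],s["finger_gap"]*85, (U.T@(s["tcp_pos"]-O)))
cv2.imwrite("pics/s8.png",cv2.resize(snapshot("scene")[110:280,220:380,::-1],None,fx=3.5,fy=3.5))
cv2.imwrite("pics/t8.png",cv2.resize(snapshot("top")[100:300,150:400,::-1],None,fx=3,fy=3))
cv2.imwrite("pics/w8.png",snapshot("wrist")[:,:,::-1])
E
```

```text
10.7 [0.60757176 0.2240113  0.30652211] [ 4.98093812 -7.00309447 -0.10781933] [-1.21296951 -0.67231212  0.07164327] 13.29752037859743 [0.0307801  0.13916313 0.30652211]
```

View pics/s8.png

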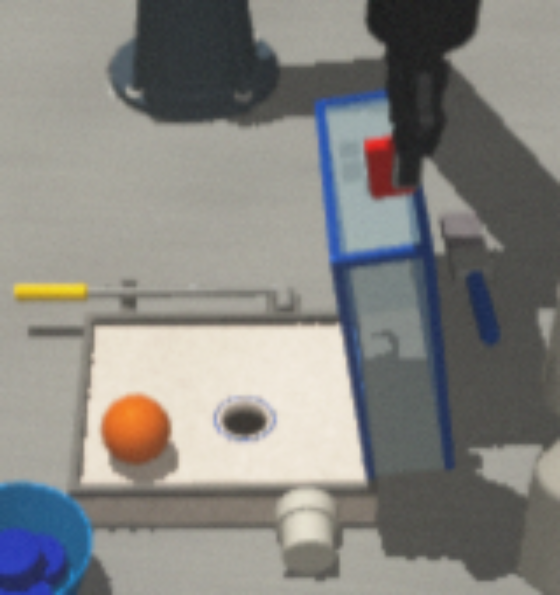

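View pics/t8.png

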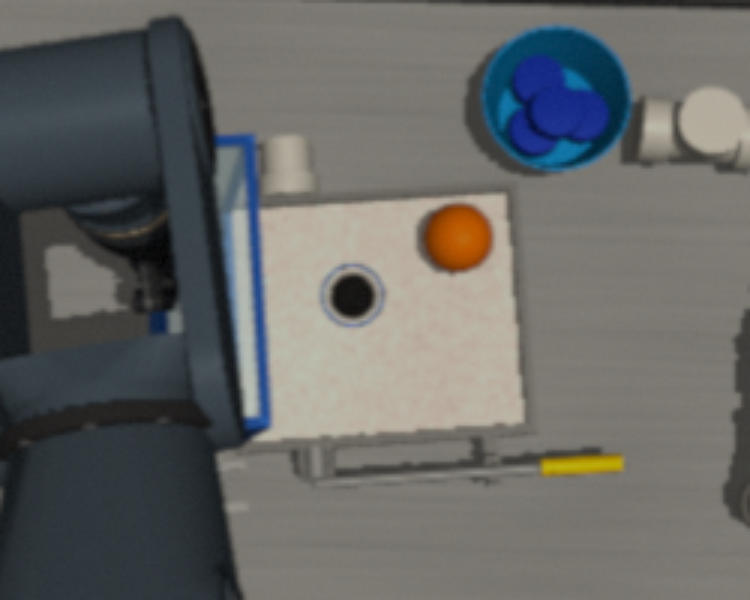

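View pics/w8.png

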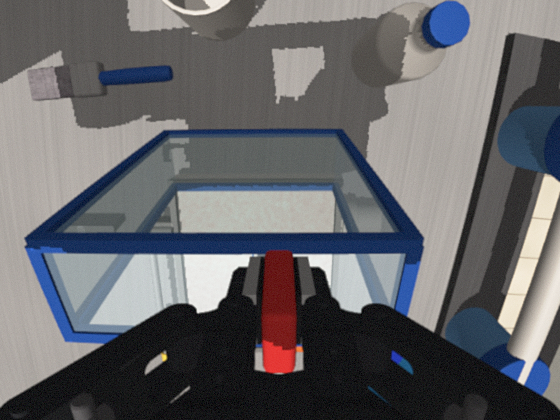

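Emit:
play_rows --pt "-0.002 0 0 0 0 0" --pt "-0.004 0 0 0 0 0" --pt "-0.004 0 0 0 0 0"

```text
t: 11.15
tcp_pos: [0.6075, 0.224, 0.3065]
tool_rot: [0.524, -0.476, 0.481, -0.518]
force: [4.0, -17.0, 1.1]
finger_gap: 0.157
```

Emit:
play_rows --pt "0.002 0 0 0 0 0" --pt "0.004 0 0 0 0 0" --pt "0.004 0 0 0 0 0" --pt "0.004 0 0 0 0 0" --pt "0.004 -0.03 0 0 0 0" --pt "0.004 -0.07 0 0 0 0" --pt "0.03 -0.08 -0.02 0 0 0" --gripper 0.05

```text
t: 11.85
tcp_pos: [0.5923, 0.2012, 0.3916]
tool_rot: [-0.519, 0.475, -0.478, 0.525]
force: [0.9, -0.7, 0.7]
finger_gap: 0.584
```

```bash
python3 - <<'E'
from h import *
s,r=tool();print(s["t"],s["tcp_pos"],s["force"],s["finger_gap"])
t=snapshot("top")[:,:,::-1]; h=cv2.cvtColor(t,cv2.COLOR_BGR2HSV); cv2.imwrite("pics/t9.png",cv2.resize(t[100:300,150:400],None,fx=3,fy=3))
k=cv2.inRange(h,(20,130,80),(35,255,255)); p=np.argwhere(k[240:275,300:380])[:,::-1]+[300,240]; print(p.min(0),p.max(0))
m=camera_model("top"); rr=cv2.minAreaRect(p.astype(np.float32)); print(rr, U.T@(onz(m,[rr[0]],.045)[0]-O), U.T@(onz(m,[p.mean(0)],.045)[0]-O))
a=onz(m,[(150+315/3,100+478/3),(150+608/3,100+463/3)],.045); print(a,[U.T@(x-O) for x in a])
print("rim corners",[(U.T@(x-O)).round(4) for x in onz(m,[(150+511/3,100+190/3),(150+532/3,100+430/3)],.045)])
print(goto(un(-140,-175,150),down(U[:,0])))
E
```

```text
11.85 [0.59232749 0.20122719 0.39163268] [ 0.92677507 -0.67740262  0.66973057] 0.5836303971443744
[330 251] [357 258]
((343.48834228515625, 254.313232421875), (6.300207138061523, 27.25931167602539), 86.42366790771484) [-0.13925712 -0.16503511  0.045     ] [-0.13939225 -0.16442026  0.045     ]
[[ 0.44741259  0.13167862  0.045     ]
 [ 0.46504092 -0.11725913  0.045     ]] [array([-0.13679614,  0.06109595,  0.045     ]), array([-0.14086476, -0.18843202,  0.045     ])]
rim corners [array([ 0.1004, -0.1242,  0.045 ]), array([-0.1086, -0.1261,  0.045 ])]
[ 0.2872  0.2421 -0.1507 -0.0049  0.0006  0.0024]
```

View pics/t9.png

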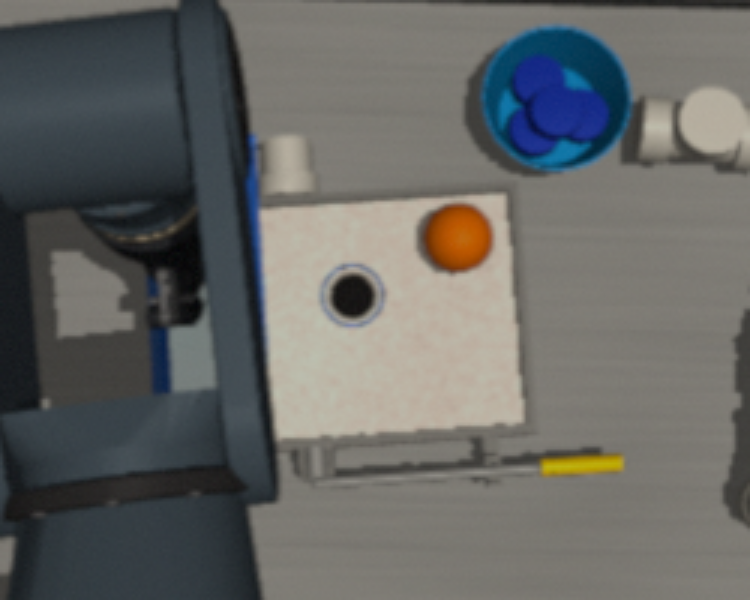

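Emit:
play_rows --pt "0.045 0 -0.025 0 0 0" --pt "0.09 0.01 -0.05 0 0 0" --pt "0.13 0.04 -0.08 0 0 0" --pt "0.17 0.07 -0.1 0 0 0" --pt "0.21 0.1 -0.125 0 0 0" --pt "0.25 0.13 -0.15 0 0 0" --pt "0.287 0.16 -0.1507 0 0 0" --pt "0.287 0.2 -0.1507 -0.005 0 0.002" --pt "0.287 0.242 -0.1507 -0.005 0 0.002" --pt "0.287 0.242 -0.1507 -0.005 0 0.002" --pt "0.287 0.242 -0.1507 -0.005 0 0.002"

```text
t: 13.0
tcp_pos: [0.4639, -0.1002, 0.1451]
tool_rot: [0.522, -0.48, 0.475, -0.52]
force: [0.2, -0.7, 0.3]
finger_gap: 0.587
```

```bash
python3 - <<'E'
from h import *
s,r=tool();print(s["t"],s["tcp_pos"],s["force"],s["finger_gap"])
cv2.imwrite("pics/w10.png",snapshot("wrist")[:,:,::-1])
cv2.imwrite("pics/s10.png",snapshot("scene")[:,:,::-1])
print(goto(un(-140,-175,26),down(U[:,0])))
E
```

```text
13.0 [ 0.46394599 -0.10022815  0.14506851] [ 0.24003291 -0.66327947  0.3308553 ] 0.5873731636933017
[ 2.800e-03  1.215e-01 -1.300e-03  9.000e-04  1.100e-03  1.000e-04]
```

View pics/w10.png

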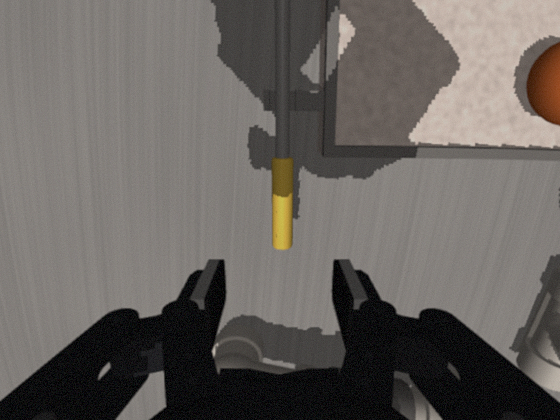

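View pics/s10.png

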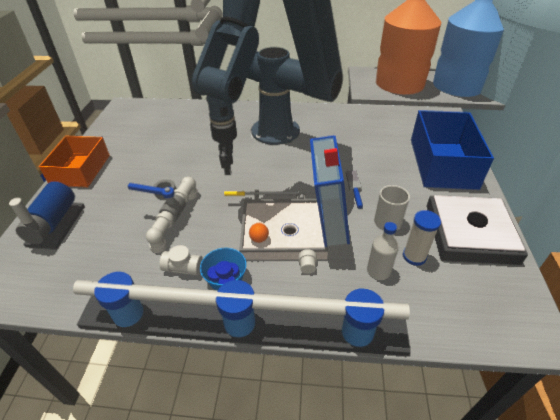

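The sleeve (column 283) is centred between the fingers, the hood stands open and the lever is square across the pipe. Next I'll descend and grip.

Emit:
play_rows --pt "0 0.04 0 0 0 0" --pt "0.001 0.08 0 0 0 0" --pt "0.002 0.11 0 0 0 0" --pt "0.003 0.119 0 0 0 0" --pt "0.003 0.119 0 0 0 0"

```text
t: 13.6
tcp_pos: [0.4652, -0.1038, 0.0274]
tool_rot: [0.522, -0.479, 0.477, -0.521]
force: [0.4, -0.2, 0.9]
finger_gap: 0.589
```

Emit:
play_rows --pt "0 0 0 0 0 0" --pt "0 0 0 0 0 0" --pt "0 0 0 0 0 0" --pt "0 0 0 0 0 0" --pt "0 0 0 0 0 0" --gripper 0 --force 25

```text
t: 14.1
tcp_pos: [0.4661, -0.1041, 0.0281]
tool_rot: [0.521, -0.478, 0.478, -0.521]
force: [3.2, 3.1, 7.7]
finger_gap: 0.173
```

```bash
python3 - <<'E'
from h import *
s,r=tool();print(s["t"],s["tcp_pos"],s["force"],s["finger_gap"]*85,(U.T@(s["tcp_pos"]-O)).round(4))
cv2.imwrite("pics/s11.png",cv2.resize(snapshot("scene")[110:280,180:380,::-1],None,fx=3.5,fy=3.5))
y0=(U.T@(s["tcp_pos"]-O))[1]; Rr=.06-y0; print("radius",Rr)
M=down(U[:,0])
f=lambda a:np.array([0,-Rr*np.cos(a),Rr*np.sin(a)])
for a in (.1,.2,.3,.4,.5,.6,.7,.8,.9,1.0,1.1,1.2,1.3,1.4,1.5,1.6,1.7,1.8,1.86,1.9):print(round(a,2),(M.T@U@(f(a)-f(0))).round(4))
E
```

```text
14.1 [ 0.46612451 -0.10414275  0.02805398] [3.23487771 3.07321004 7.72663065] 14.729109349586706 [-0.1386 -0.1755  0.0281]
radius 0.23545940122194176
0.1 [-0.0012 -0.0235 -0.    ]
0.2 [-0.0047 -0.0468 -0.    ]
0.3 [-0.0105 -0.0696 -0.    ]
0.4 [-0.0186 -0.0917 -0.    ]
0.5 [-0.0288 -0.1129 -0.    ]
0.6 [-0.0411 -0.133  -0.    ]
0.7 [-0.0554 -0.1517 -0.    ]
0.8 [-0.0714 -0.1689 -0.    ]
0.9 [-0.0891 -0.1844 -0.    ]
1.0 [-0.1082 -0.1981 -0.    ]
1.1 [-0.1287 -0.2098 -0.    ]
1.2 [-0.1501 -0.2195 -0.    ]
1.3 [-0.1725 -0.2269 -0.    ]
1.4 [-0.1954 -0.232  -0.    ]
1.5 [-0.2188 -0.2349 -0.    ]
1.6 [-0.2423 -0.2354 -0.    ]
1.7 [-0.2658 -0.2335 -0.    ]
1.8 [-0.289  -0.2293 -0.    ]
1.86 [-0.3026 -0.2257 -0.    ]
1.9 [-0.3116 -0.2228 -0.    ]
```

View pics/s11.png

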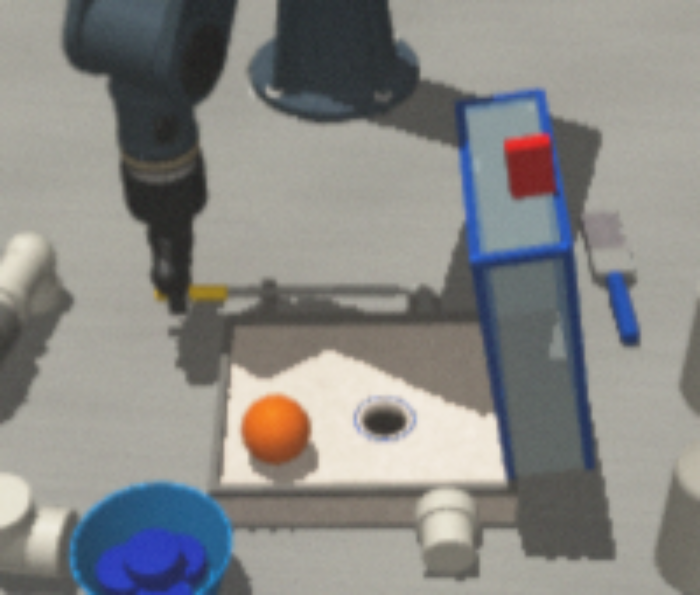

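Emit:
play_rows --pt "-0.0012 -0.0235 0 0 0 0" --pt "-0.0047 -0.0468 0 0 0 0" --pt "-0.0105 -0.0696 0 0 0 0" --pt "-0.0186 -0.0917 0 0 0 0" --pt "-0.0288 -0.1129 0 0 0 0" --pt "-0.0411 -0.133 0 0 0 0" --pt "-0.0554 -0.1517 0 0 0 0" --pt "-0.0714 -0.1689 0 0 0 0" --pt "-0.0891 -0.1844 0 0 0 0" --pt "-0.1082 -0.1981 0 0 0 0" --pt "-0.1082 -0.1981 0 0 0 0"

```text
t: 15.25
tcp_pos: [0.4565, 0.0051, 0.2267]
tool_rot: [-0.522, 0.477, -0.477, 0.522]
force: [1.7, -1.2, -0.4]
finger_gap: 0.179
```

```bash
python3 - <<'E'
from h import *
s,r=tool();print(s["t"],s["tcp_pos"],s["force"],s["finger_gap"]*85,(U.T@(s["tcp_pos"]-O)).round(4))
cv2.imwrite("pics/s12.png",cv2.resize(snapshot("scene")[90:260,180:380,::-1],None,fx=3.5,fy=3.5))
M=down(U[:,0]); Rr=.2354
f=lambda a:np.array([0,-Rr*np.cos(a),Rr*np.sin(a)])
for a in (1.1,1.2,1.3,1.4,1.5,1.6,1.7,1.8,1.86,1.9):print(round(a,2),(M.T@U@(f(a)-f(1))).round(4))
E
```

```text
15.25 [0.45645021 0.00506042 0.22674414] [ 1.72112099 -1.17927114 -0.43950877] 15.181318466690085 [-0.1388 -0.0658  0.2267]
1.1 [-0.0204 -0.0117 -0.    ]
1.2 [-0.0419 -0.0213 -0.    ]
1.3 [-0.0642 -0.0287 -0.    ]
1.4 [-0.0872 -0.0339 -0.    ]
1.5 [-0.1105 -0.0367 -0.    ]
1.6 [-0.1341 -0.0372 -0.    ]
1.7 [-0.1575 -0.0354 -0.    ]
1.8 [-0.1807 -0.0312 -0.    ]
1.86 [-0.1943 -0.0275 -0.    ]
1.9 [-0.2033 -0.0247 -0.    ]
```

View pics/s12.png

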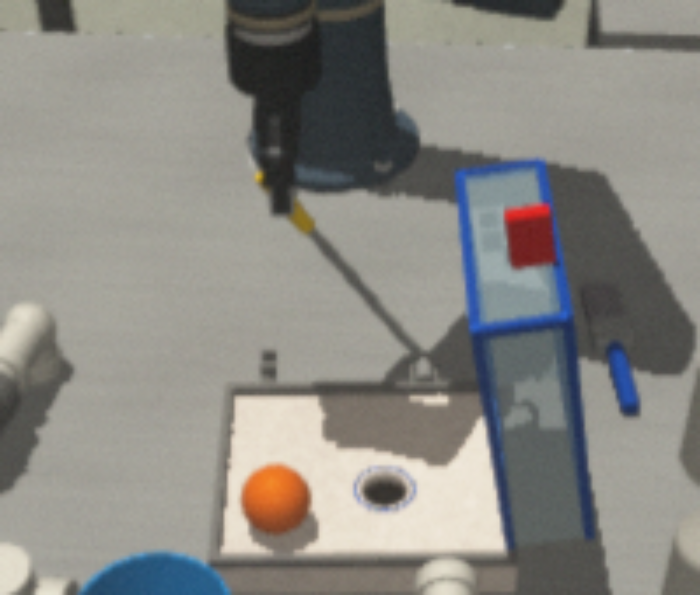

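Emit:
play_rows --pt "-0.0204 -0.0117 0 0 0 0" --pt "-0.0419 -0.0213 0 0 0 0" --pt "-0.0642 -0.0287 0 0 0 0" --pt "-0.0872 -0.0339 0 0 0 0" --pt "-0.1105 -0.0367 0 0 0 0" --pt "-0.1341 -0.0372 0 0 0 0" --pt "-0.1575 -0.0354 0 0 0 0" --pt "-0.17 -0.0335 0 0 0 0" --pt "-0.1807 -0.0312 0 0 0 0" --pt "-0.1807 -0.0312 0 0 0 0"

```text
t: 16.3
tcp_pos: [0.4404, 0.1844, 0.2563]
tool_rot: [0.522, -0.479, 0.476, -0.521]
force: [-0.4, 0.3, 5.7]
finger_gap: 0.179
```

```bash
python3 - <<'E'
from h import *
s,r=tool();print(s["t"],s["tcp_pos"],s["force"],s["finger_gap"]*85,(U.T@(s["tcp_pos"]-O)).round(4))
cv2.imwrite("pics/s13.png",cv2.resize(snapshot("scene")[90:260,180:380,::-1],None,fx=3.5,fy=3.5))
cv2.imwrite("pics/w13.png",snapshot("wrist")[:,:,::-1])
E
```

```text
16.3 [0.44038154 0.18436557 0.25627636] [-0.44504368  0.3443827   5.69180114] 15.172698805310532 [-0.1392  0.1142  0.2563]
```

View pics/s13.png

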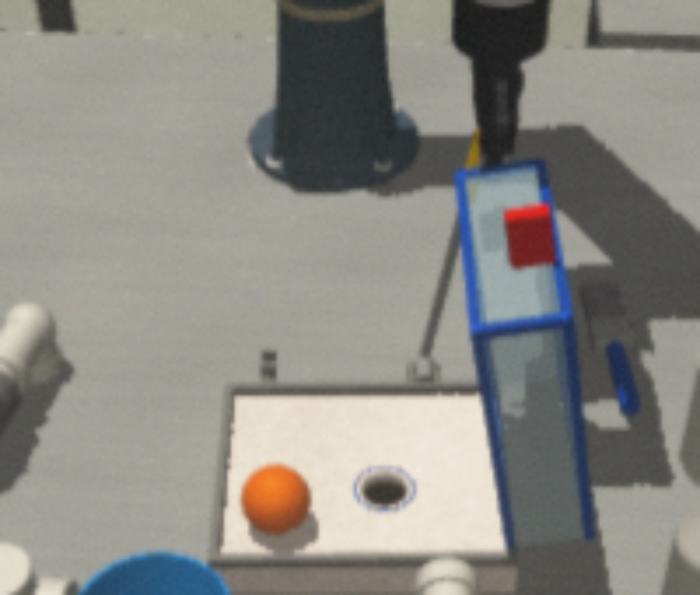

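View pics/w13.png

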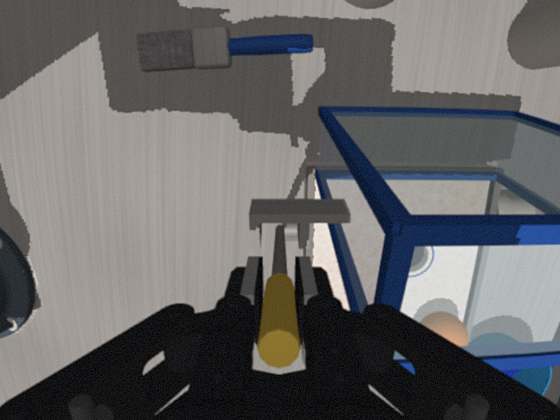

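Emit:
play_rows --pt "-0.008 0.002 0 0 0 0" --pt "-0.0136 0.0037 0 0 0 0" --pt "-0.02 0.0056 0 0 0 0" --pt "-0.0226 0.0065 0 0 0 0" --pt "-0.0226 0.0065 0 0 0 0"

```text
t: 16.9
tcp_pos: [0.4384, 0.2063, 0.2501]
tool_rot: [0.522, -0.48, 0.476, -0.521]
force: [0.2, 2.0, 5.7]
finger_gap: 0.179
```

```bash
python3 - <<'E'
from h import *
s,r=tool();print(s["t"],s["tcp_pos"],s["force"],s["finger_gap"]*85,(U.T@(s["tcp_pos"]-O)).round(4))
cv2.imwrite("pics/w14.png",snapshot("wrist")[:,:,::-1])
E
```

```text
16.9 [0.43841175 0.20625896 0.25005349] [0.20602689 2.02463335 5.67447185] 15.241334092113489 [-0.1393  0.1362  0.2501]
```

View pics/w14.png

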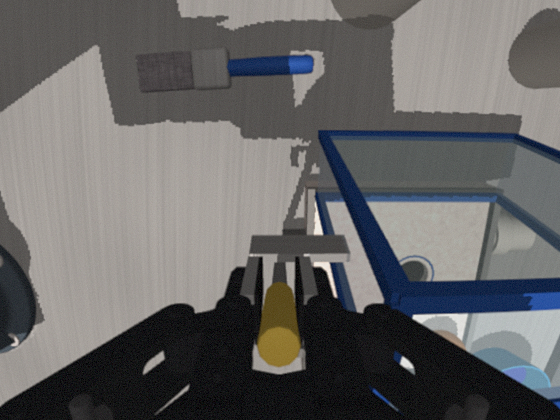

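Emit:
play_rows --pt "-0.004 0.001 0 0 0 0" --pt "-0.006 0.002 0 0 0 0" --pt "-0.006 0.002 0 0 0 0"

```text
t: 17.25
tcp_pos: [0.4379, 0.2123, 0.248]
tool_rot: [0.522, -0.48, 0.476, -0.521]
force: [0.3, 1.5, 4.8]
finger_gap: 0.177
```

Emit:
play_rows --pt "0 0 0 0 0 0" --pt "0 0 0 0 0 0" --pt "0 0 0 0 0 0" --pt "0 0 0 0 0 0" --pt "0 -0.03 0 0 0 0" --pt "0 -0.06 0 0 0 0" --pt "0 -0.09 0 0 0 0" --pt "0.05 -0.09 0 0 0 0" --pt "0.1 -0.09 0 0 0 0" --pt "0.1 -0.09 0 0 0 0" --gripper 0.035

```text
t: 18.25
tcp_pos: [0.4466, 0.1073, 0.3367]
tool_rot: [0.522, -0.481, 0.478, -0.517]
force: [0.4, 1.2, -1.0]
finger_gap: 0.409
```

```bash
python3 - <<'E'
from h import *
s,r=tool();print(s["t"],s["tcp_pos"],s["force"],s["finger_gap"]*85,(U.T@(s["tcp_pos"]-O)).round(4))
w=snapshot("wrist")[:,:,::-1];cv2.imwrite("pics/w15.png",w)
t=snapshot("top")[:,:,::-1];cv2.imwrite("pics/t15.png",cv2.resize(t[100:300,150:400],None,fx=3,fy=3))
b=snapshot("scene")[:,:,::-1];cv2.imwrite("pics/s15.png",cv2.resize(b[90:260,180:380],None,fx=3.5,fy=3.5))
E
```

```text
18.25 [0.44659524 0.10732286 0.33671607] [ 0.39105179  1.16681094 -0.95620826] 34.77239601534619 [-0.1397  0.0369  0.3367]
```

View pics/w15.png

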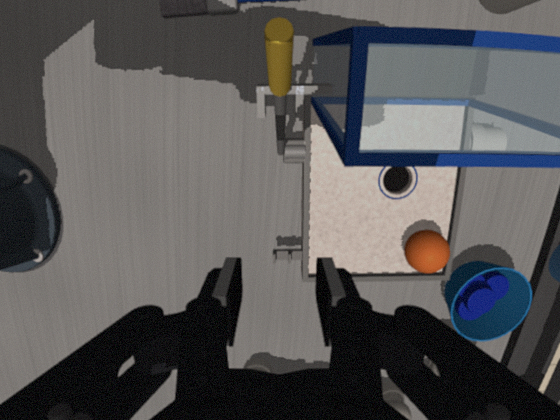

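View pics/s15.png

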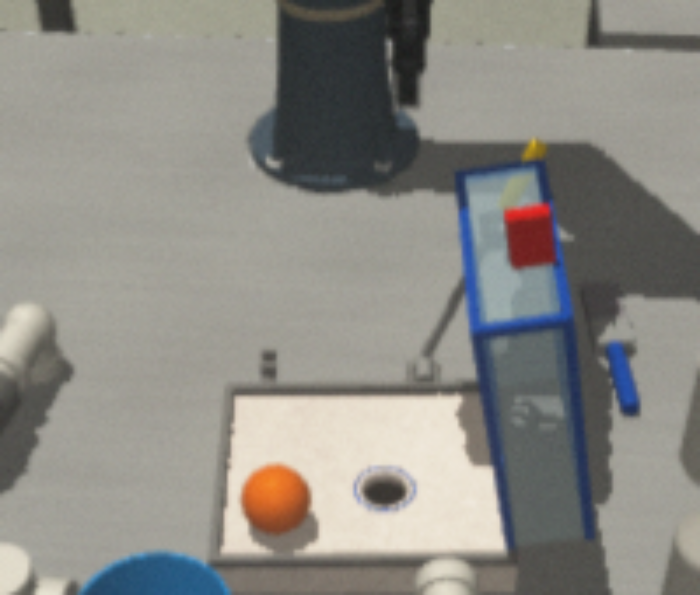

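View pics/t15.png

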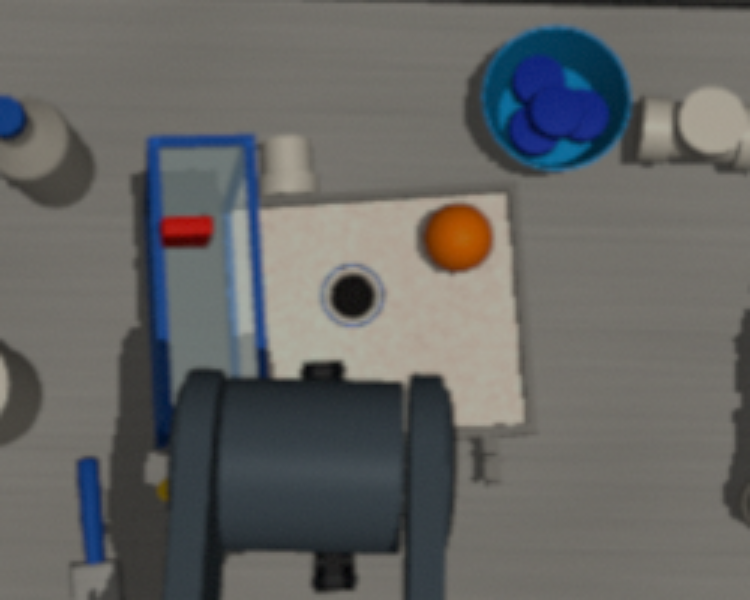

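The rod lies between the fork prongs (wrist view: rod at column 281, prongs at 262 and 300) and the hood stands open. Next I'll measure the ball.

```bash
cat > ball.py <<'E'
from h import *
def ballpos(names=("top","scene"),save=None):
    A=[];b=[];out={}
    for n in names:
        m=camera_model(n); im=snapshot(n)[:,:,::-1]
        if save: cv2.imwrite(f"pics/{save}_{n}.png",im)
        h=cv2.cvtColor(im,cv2.COLOR_BGR2HSV); k=cv2.inRange(h,(4,150,60),(18,255,255))
        c0=proj(m,[.63,.06,.065])[0]; R0=70
        z=np.zeros_like(k); x,y=c0.astype(int); z[max(0,y-R0):y+R0,max(0,x-R0):x+R0]=k[max(0,y-R0):y+R0,max(0,x-R0):x+R0]
        nn,l,s,c=cv2.connectedComponentsWithStats(z)
        if nn<2: continue
        i=1+np.argmax(s[1:,4])
        pts=np.argwhere(l==i)[:,::-1].astype(np.float32); (u,v),r=cv2.minEnclosingCircle(pts)
        out[n]=(c[i].round(1),round(u,1),round(v,1),round(r,1),s[i][4])
        o,d=ray(m,[c[i]]); d=d[0]/np.linalg.norm(d[0]); M=np.eye(3)-np.outer(d,d); A.append(M); b.append(M@o)
        out[n]+=(onz(m,[c[i]],.065)[0].round(4),)
    P=np.linalg.solve(sum(A),sum(b)) if len(A)>1 else None
    return P,out
E
python3 - <<'E'
from ball import *
P,o=ballpos(); print(P,o)
m=camera_model("top"); t=snapshot("top")[:,:,::-1]; g=cv2.cvtColor(t,cv2.COLOR_BGR2GRAY)
sub=(g[185:212,255:280]<60).astype(np.uint8); nn,l,s,c=cv2.connectedComponentsWithStats(sub); i=1+np.argmax(s[1:,4]); print(c[i]+[255,185],s[i]); print("seat black @23/35",onz(m,[c[i]+[255,185]],.023),onz(m,[c[i]+[255,185]],.035))
h=cv2.cvtColor(t,cv2.COLOR_BGR2HSV); k=cv2.inRange(h,(100,50,60),(125,255,255))[183:214,253:283]; p=np.argwhere(k)[:,::-1].astype(np.float32)+[253,183]; e=cv2.fitEllipse(p.astype(np.float32)); print("ring",e,onz(m,[e[0]],.035))
S=np.array([.607,.1044])
E
```

```text
[0.65433069 0.01643131 0.06320674] {'top': (array([302.2, 178.9]), 302.2, 178.9, 11.0, np.int32(377), array([0.6541, 0.0154, 0.065 ])), 'scene': (array([258.4, 232.1]), 258.3, 232.1, 9.3, np.int32(271), array([0.6559, 0.0178, 0.065 ]))}
[267.02777778 198.18055556] [  6   7  13  14 144]
seat black @23/35 [[0.60822819 0.10507334 0.023     ]] [[0.60655201 0.10484681 0.035     ]]Traceback (most recent call last):
  File "<stdin>", line 5, in <module>
cv2.error: OpenCV(4.12.0) /io/opencv/modules/imgproc/src/shapedescr.cpp:361: error: (-201:Incorrect size of input array) There should be at least 5 points to fit the ellipse in function 'fitEllipseNoDirect'
```

```bash
python3 - <<'E'
from h import *
m=camera_model("top"); 
t=cv2.imread("pics/top0.png"); h=cv2.cvtColor(t,cv2.COLOR_BGR2HSV)
k=cv2.inRange(h,(90,120,60),(125,255,255)); z=np.zeros_like(k); z[105:160,308:362]=k[105:160,308:362]; 
n,l,s,c=cv2.connectedComponentsWithStats(z); i=1+np.argmax(s[1:,4]); p=np.argwhere(l==i)[:,::-1].astype(np.float32); (u,v),r=cv2.minEnclosingCircle(p); print(u,v,r)
C=onz(m,[(u,v),(u+r,v),(u,v+r)],.06); print(C)
C=C[0,:2]
B=np.array([.6542,.0158]); S=np.array([.607,.1047]); d=(S-B)/np.linalg.norm(S-B); n_=np.array([d[1],-d[0]])
for dist in (38,45,55):
    T=B-d*dist/1000
    print(dist,T,[round(1000*(np.linalg.norm(T+n_*w/1000-d*f/1000-C)-.065),1) for w in (0,15,25,33) for f in (-11,11)], U.T[:2,:2]@(T-O[:2]))
print(goto([*(B-d*.045),.15],down([n_[0],n_[1]])))
E
```

```text
335.0848388671875 131.87905883789062 25.109968185424805
[[ 0.78044544 -0.06830891  0.06      ]
 [ 0.78184416 -0.13351759  0.06      ]
 [ 0.71406599 -0.06881164  0.06      ]]
38 [ 0.67201962 -0.0177628 ] [np.float64(63.6), np.float64(46.0), np.float64(55.8), np.float64(37.0), np.float64(51.4), np.float64(31.7), np.float64(48.4), np.float64(28.1)] [ 0.07397639 -0.10729643]
45 [ 0.67530218 -0.02394542] [np.float64(57.8), np.float64(40.8), np.float64(49.7), np.float64(31.2), np.float64(45.1), np.float64(25.7), np.float64(41.9), np.float64(21.8)] [ 0.07670932 -0.11374089]
55 [ 0.67999155 -0.03277773] [np.float64(49.9), np.float64(33.7), np.float64(41.1), np.float64(23.4), np.float64(36.1), np.float64(17.3), np.float64(32.6), np.float64(13.0)] [ 0.08061352 -0.12294726]
[ 0.1576  0.1852  0.2173  0.0058 -0.3995 -0.0036]
```

Emit:
play_rows --pt "0.03 0 0.045 0 -0.08 0" --pt "0.06 0 0.09 0 -0.16 0" --pt "0.09 0.02 0.13 0 -0.24 0" --pt "0.12 0.06 0.17 0 -0.32 0" --pt "0.15 0.1 0.205 0.004 -0.4 -0.003" --pt "0.1576 0.145 0.2173 0.005 -0.4 -0.003" --pt "0.1576 0.185 0.2173 0.005 -0.4 -0.003" --pt "0.1576 0.185 0.2173 0.005 -0.4 -0.003" --pt "0.1576 0.185 0.2173 0.005 -0.4 -0.003" --gripper 0.035

```text
t: 19.45
tcp_pos: [0.6737, -0.0238, 0.1474]
tool_rot: [0.607, -0.367, 0.362, -0.605]
force: [-1.4, -0.1, 0.6]
finger_gap: 0.409
```

```bash
python3 - <<'E'
from ball import *
s,r=tool();print(s["t"],s["tcp_pos"],s["force"],s["finger_gap"]*85)
B=np.array([.6542,.0158]); S=np.array([.607,.1047]); d=(S-B)/np.linalg.norm(S-B); n_=np.array([d[1],-d[0]])
print(goto([*(B-d*.045),.054],down(n_)))
cv2.imwrite("pics/w16.png",snapshot("wrist")[:,:,::-1])
E
```

```text
19.45 [ 0.67367855 -0.02376405  0.14735772] [-1.37625226 -0.08087567  0.57800723] 34.75269776703039
[ 0.0014  0.0933  0.0019  0.0057  0.0002 -0.0051]
```

View pics/w16.png

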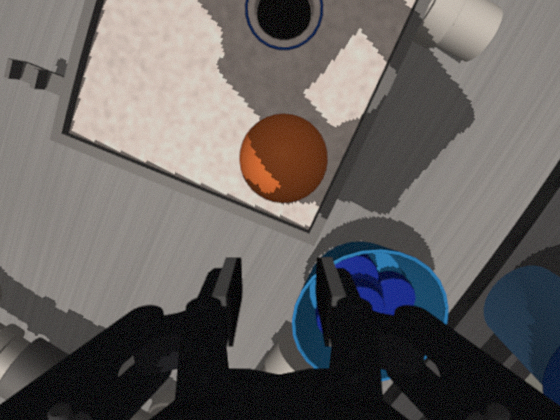

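```bash
python3 - <<'E'
from ball import *
m=camera_model("wrist")
print(onz(m,[(284,158)],.065),onz(m,[(284.5,9)],.035),onz(m,[(284.5,13)],.023))
E
```

```text
[[0.65834977 0.01655905 0.065     ]] [[0.61077907 0.10692019 0.035     ]] [[0.6106989  0.10747216 0.023     ]]
```

Emit:
play_rows --pt "0.0014 0.04 0.003 0.005 0 -0.005" --pt "0.0014 0.08 0.003 0.005 0 -0.005" --pt "0.0014 0.093 0.003 0.005 0 -0.005" --pt "0.0014 0.093 0.003 0.005 0 -0.005"

```text
t: 19.9
tcp_pos: [0.6787, -0.0242, 0.0585]
tool_rot: [-0.605, 0.362, -0.367, 0.607]
force: [-0.3, -0.2, -0.1]
finger_gap: 0.403
```

```bash
python3 - <<'E'
from ball import *
s,r=tool();print(s["t"],s["tcp_pos"],s["force"],s["finger_gap"]*85)
print(ballpos(save="b17"))
cv2.imwrite("pics/w17.png",snapshot("wrist")[:,:,::-1])
E
```

```text
19.9 [ 0.67874888 -0.02424745  0.05853336] [-0.26741422 -0.19623688 -0.1235822 ] 34.26554231636305
(array([0.66015333, 0.03040771, 0.06867984]), {'top': (array([293.2, 176.5]), 293.5, 176.5, 5.7, np.int32(29), array([0.6598, 0.0385, 0.065 ])), 'scene': (array([259.5, 232.5]), 259.0, 232.8, 9.3, np.int32(234), array([0.6574, 0.0215, 0.065 ]))})
```

View pics/w17.png

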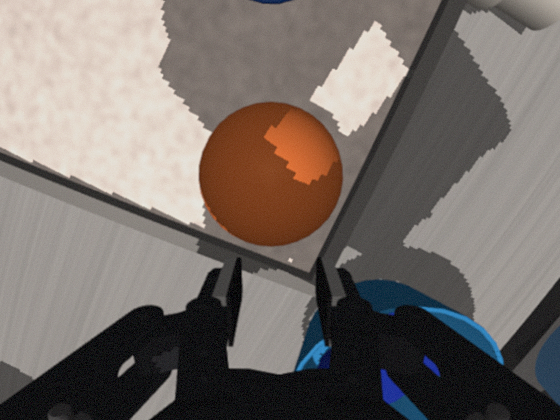

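View pics/b17_top.png

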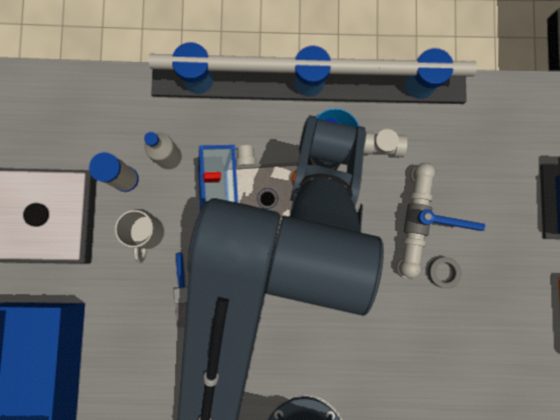

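```bash
cat > wb.py <<'E'
from ball import *
def wball(name):
    m=camera_model("wrist"); s=sense(); im=snapshot("wrist")[:,:,::-1]; cv2.imwrite(f"pics/{name}.png",im)
    h=cv2.cvtColor(im,cv2.COLOR_BGR2HSV); k=cv2.inRange(h,(3,150,50),(18,255,255)); k=cv2.morphologyEx(k,cv2.MORPH_OPEN,np.ones((3,3)))
    n,l,st,c=cv2.connectedComponentsWithStats(k); i=1+np.argmax(st[1:,4])
    p=np.argwhere(l==i)[:,::-1].astype(np.float32); (u,v),r=cv2.minEnclosingCircle(p)
    r0=R.from_quat(s["tool_rot"])
    B=onz(m,[(u,v)],.065)[0]
    print("t",s["t"],"tcp",s["tcp_pos"].round(4),"F",s["force"].round(1)); print("px",u,v,r,"ball",B.round(4),"in tool",r0.inv().apply(B-s["tcp_pos"]).round(4), "seat in tool",r0.inv().apply(np.array([.609,.106,.065])-s["tcp_pos"]).round(4))
    q=proj(m,[[.607,.1047,.035],[.609,.106,.035],[.611,.107,.035]]).round(1); print("seat px",q.tolist())
E
python3 -c "
from wb import *
wball('w18')"
```

```text
t 20.05 tcp [ 0.6814 -0.0252  0.0613] F [-0.3  0.5  0.2]
px 269.7546081542969 173.10760498046875 71.74617004394531 ball [0.6554 0.0168 0.065 ] in tool [-0.0492 -0.0041 -0.0032] seat in tool [-0.1498 -0.005  -0.0024]
seat px [[266.1, -59.1], [271.4, -59.6], [276.4, -59.4]]
```

Emit:
play_rows --pt "0 0 0 0 0 0" --pt "0 0 0 0 0 0"

```text
t: 20.3
tcp_pos: [0.68, -0.0253, 0.0596]
tool_rot: [-0.605, 0.361, -0.368, 0.607]
force: [-0.3, 0.9, -0.3]
finger_gap: 0.408
```

```bash
python3 -c "
from wb import *
wball('w19'); s=sense(); print(s['q'],s['qd'])"
```

```text
t 20.3 tcp [ 0.68   -0.0253  0.0596] F [-0.3  0.9 -0.3]
px 272.85821533203125 174.8431396484375 72.46109771728516 ball [0.6554 0.0169 0.065 ] in tool [-0.0488 -0.0058 -0.0019] seat in tool [-0.1492 -0.0064 -0.0012]
seat px [[268.8, -59.2], [274.2, -59.7], [279.2, -59.5]]
[-2.00895804e-01  8.04100693e-01  1.41015371e+00 -6.49326555e-04
  9.18237917e-01 -6.87444028e-01] [-0.00117884  0.0103755   0.00403122  0.00103514 -0.00251784 -0.00042421]
```

View pics/w19.png

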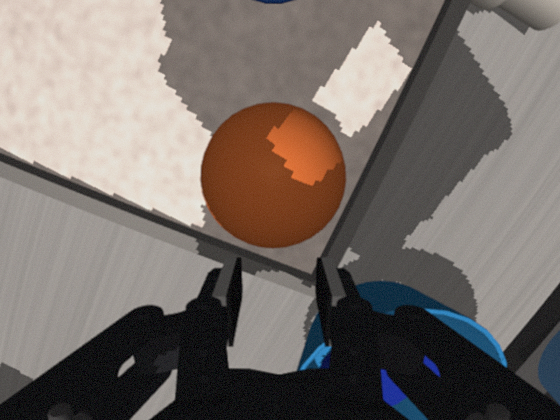

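Emit:
play_rows --pt "0 0.004 -0.002 0 0 0" --pt "0 0.006 -0.002 0 0 0" --pt "-0.008 0.006 -0.002 0 0 0" --pt "-0.015 0.006 -0.002 0 0 0" --pt "-0.02 0.006 -0.002 0 0 0" --pt "-0.026 0.006 -0.002 0 0 0" --pt "-0.032 0.006 -0.002 0 0 0" --pt "-0.038 0.006 -0.002 0 0 0" --pt "-0.044 0.006 -0.002 0 0 0" --pt "-0.05 0.006 -0.002 0 0 0" --pt "-0.053 0.006 -0.002 0 0 0" --pt "-0.053 0.006 -0.002 0 0 0"

```text
t: 21.55
tcp_pos: [0.6523, 0.0213, 0.0518]
tool_rot: [-0.605, 0.362, -0.367, 0.607]
force: [-0.3, 0.4, -0.7]
finger_gap: 0.407
```

```bash
python3 -c "
from wb import *
wball('w20'); print(ballpos(('scene','top'),save='b20'))"
```

```text
t 21.55 tcp [0.6523 0.0213 0.0518] F [-0.3  0.4 -0.7]
px 278.9134826660156 194.74659729003906 75.97552490234375 ball [0.633  0.0588 0.065 ] in tool [-0.0421 -0.0134  0.0006] seat in tool [-0.095  -0.0137  0.0015]
seat px [[275.2, 64.7], [280.5, 64.2], [285.4, 64.4]]
(None, {'scene': (array([275.6, 227.5]), 274.1, 227.5, 9.1, np.int32(201), array([0.633 , 0.0673, 0.065 ]))})
```

View pics/w20.png

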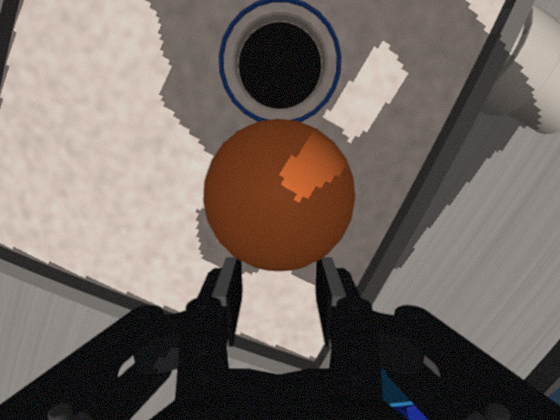

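View pics/b20_scene.png

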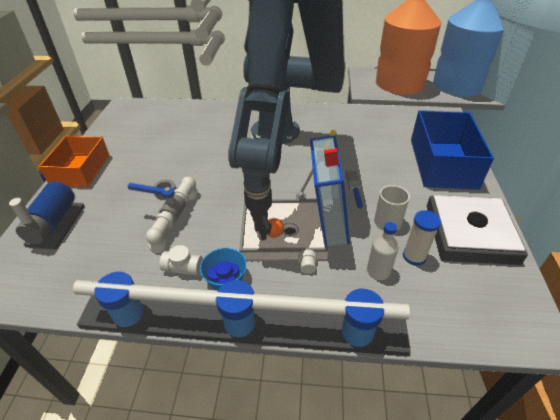

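Emit:
play_rows --pt "-0.006 0 0.001 0 0 0" --pt "-0.012 0 0.001 0 0 0" --pt "-0.018 0 0.001 0 0 0" --pt "-0.024 0 0.001 0 0 0" --pt "-0.027 0 0.001 0 0 0" --pt "-0.03 0 0.001 0 0 0" --pt "-0.03 0 0.001 0 0 0"

```text
t: 22.4
tcp_pos: [0.6392, 0.0482, 0.0516]
tool_rot: [-0.605, 0.362, -0.367, 0.607]
force: [-0.6, 0.2, -0.2]
finger_gap: 0.41
```

```bash
python3 -c "
from wb import *
wball('w21')"
```

```text
t 22.4 tcp [0.6392 0.0482 0.0516] F [-0.6  0.2 -0.2]
px 280.0444641113281 194.90438842773438 76.37995910644531 ball [0.6204 0.0859 0.065 ] in tool [-0.042  -0.0136  0.0011] seat in tool [-0.0651 -0.0137  0.0004]
seat px [[273.1, 132.1], [278.2, 131.6], [282.9, 131.7]]
```

View pics/w21.png

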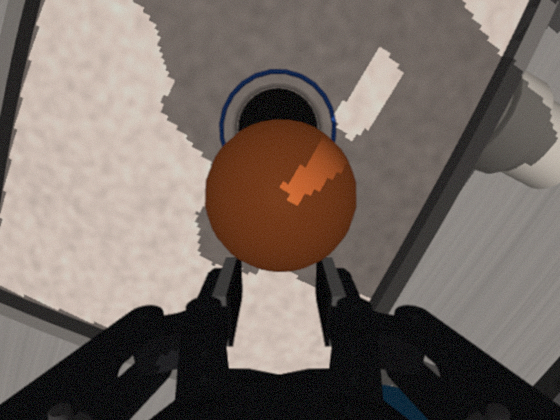

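Emit:
play_rows --pt "-0.003 0 0 0 0 0" --pt "-0.006 0 0 0 0 0" --pt "-0.009 0 0 0 0 0" --pt "-0.011 0 0 0 0 0" --pt "-0.013 0 0 0 0 0" --pt "-0.015 0 0 0 0 0" --pt "-0.016 0 0 0 0 0" --pt "-0.016 0 0 0 0 0"

```text
t: 23.25
tcp_pos: [0.6319, 0.062, 0.0516]
tool_rot: [-0.605, 0.362, -0.367, 0.607]
force: [0.4, -0.7, -0.2]
finger_gap: 0.407
```

```bash
python3 -c "
from wb import *
wball('w22')"
```

```text
t 23.25 tcp [0.6319 0.062  0.0516] F [ 0.4 -0.7 -0.2]
px 277.6420593261719 170.4083251953125 72.3784408569336 ball [0.6076 0.1081 0.065 ] in tool [-0.052  -0.0137  0.0001] seat in tool [-0.0495 -0.0137  0.0004]
seat px [[273.1, 165.0], [278.1, 164.6], [282.7, 164.7]]
```

View pics/w22.png

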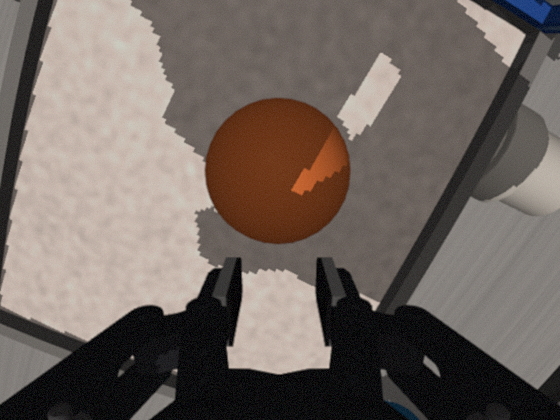

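The ball rolled ahead into the seat: centre (278,170) against the projected seat centre (278,165), with a smaller radius, which fits it sitting lower. I'll back off and rise.

Emit:
play_rows --pt "0.01 0 0 0 0 0" --pt "0.02 0 0 0 0 0" --pt "0.025 -0.04 0 0 0 0" --pt "0.03 -0.09 0 0 0 0" --pt "0.06 -0.13 -0.04 0 0 0" --pt "0.1 -0.15 -0.08 0 0 0" --pt "0.14 -0.15 -0.12 0 0 0" --pt "0.18 -0.15 -0.16 0 0 0" --pt "0.18 -0.15 -0.16 0 0 0"

```text
t: 24.2
tcp_pos: [0.5732, -0.176, 0.2026]
tool_rot: [-0.605, 0.362, -0.369, 0.606]
force: [0.4, 0.1, 0.3]
finger_gap: 0.411
```

```bash
python3 - <<'E'
from ball import *
s,r=tool();print(s["t"],s["tcp_pos"],s["force"])
P,o=ballpos(save="e"); print(P,o,U.T@(P-O))
m=camera_model("top"); print("top z57",onz(m,[o["top"][0]],.057))
a=cv2.imread("pics/e_top.png"); b=cv2.imread("pics/e_scene.png")
cv2.imwrite("pics/e1.png",cv2.resize(a[100:300,150:400],None,fx=3,fy=3)); cv2.imwrite("pics/e2.png",cv2.resize(b[110:280,120:380],None,fx=3,fy=3)); cv2.imwrite("pics/e3.png",a)
cv2.imwrite("pics/ew.png",snapshot("wrist")[:,:,::-1])
E
```

```text
24.2 [ 0.57319702 -0.17598735  0.20260595] [0.38868421 0.13023092 0.32022266]
[0.60715441 0.10643148 0.05437381] {'top': (array([266.7, 196.9]), 266.6, 196.8, 10.9, np.int32(370), array([0.6057, 0.1053, 0.065 ])), 'scene': (array([289.5, 224.4]), 289.5, 224.3, 9.0, np.int32(257), array([0.6172, 0.1081, 0.065 ]))} [0.02014778 0.02206428 0.05437381]
top z57 [[0.60676929 0.10534489 0.057     ]]
```

View pics/e3.png

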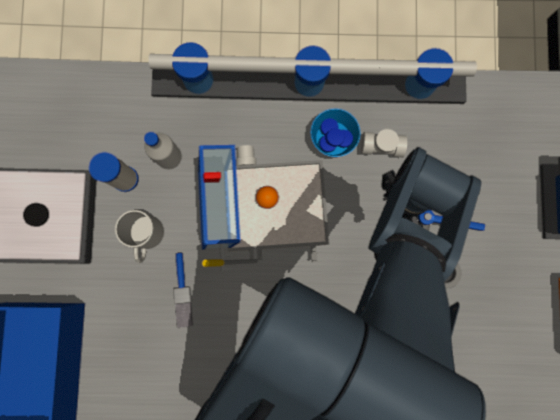

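View pics/e2.png

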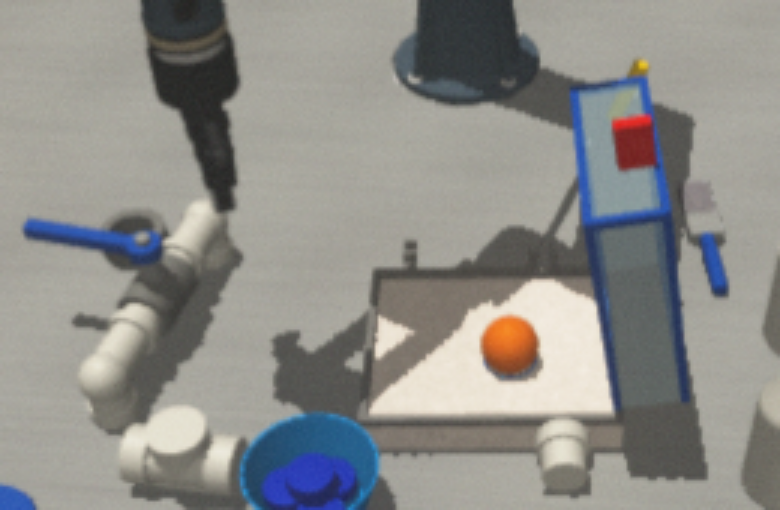

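View pics/ew.png

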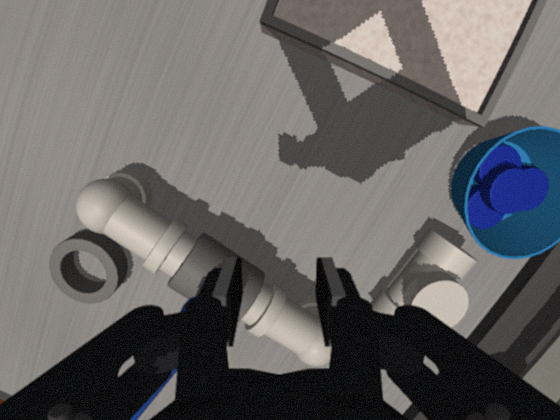

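```bash
python3 - <<'E'
from h import *
m=camera_model("top"); ms=camera_model("scene")
for a in (1.7,1.8,1.9,1.94): 
    P=un(-140,60-260*np.cos(a),45+260*np.sin(a)); print(a,proj(m,P).round(1),proj(ms,P).round(1))
for th in (1.3,1.36,1.4,1.44):
    P=un(30,120-288*np.cos(th)+52*np.sin(th),48+288*np.sin(th)+52*np.cos(th)); print(th,proj(m,P).round(1),proj(ms,P).round(1))
h=cv2.cvtColor(cv2.imread("pics/e_top.png"),cv2.COLOR_BGR2HSV); k=cv2.inRange(h,(20,130,60),(35,255,255))[250:275,190:240]; p=np.argwhere(k)[:,::-1]+[190,250]; print(p.min(0),p.max(0))
k=cv2.inRange(h,(0,150,80),(10,255,255))[165:185,190:230]; p=np.argwhere(k)[:,::-1]+[190,165]; print("red",p.min(0),p.max(0))
h=cv2.cvtColor(cv2.imread("pics/e_scene.png"),cv2.COLOR_BGR2HSV);k=cv2.inRange(h,(0,150,80),(10,255,255))[140:175,310:345]; p=np.argwhere(k)[:,::-1]+[310,140]; print("red sc",p.min(0),p.max(0))
E
```

```text
1.7 [[233.6 260.7]] [[313.  126.1]]
1.8 [[221.1 261.6]] [[321.6 127.4]]
1.9 [[209.1 262.5]] [[330.  129.4]]
1.94 [[204.5 262.8]] [[333.2 130.4]]
1.3 [[227.4 173.7]] [[317.5 149.7]]
1.36 [[218.4 174.2]] [[324.4 149.3]]
1.4 [[212.4 174.6]] [[329.1 149.2]]
1.44 [[206.4 175. ]] [[333.7 149.2]]
[202 259] [223 266]
red [204 172] [220 181]
red sc [324 149] [337 165]
```

```bash
python3 - <<'E'
from station import *
print(sense()["force"]); print(sign_off())
E
```

```text
[0.2788476  0.37798633 0.42294118]
the job is handed in; nothing more can be done
None
```

I did all four steps in order and handed the job in at about 24 s; it reported no verdict. I shut the valve lever, opened the hood, propped the rod in the fork and rolled the ball into the seat, pushing it with two fingertips.

Last checks from the cameras:
- **Lever:** it lies square across the pipe, and the push stopped at a firm stop at about 11 N.
- **Hood:** it reads about 1.40 rad, judged by where the handle appears in the top view. The push there also ended at a firm stop.
- **Rod:** it reads about 1.94 rad from the sleeve tip. An earlier wrist picture shows it between the fork prongs.
- **Ball:** it is at (20.1, 22.1) mm in the unit's frame, against the seat at (20, 20). Its measured height is 54 mm, about 3 mm lower than expected for the seat, which I put down to measurement error.
- **Bystanders and arm:** all that I could see are where they started. The arm covered the nut in the final top view, but the wrist view shows it. The arm was clear of everything, with force near zero.

Two measurements disagreed:
- **Wrist camera against top camera:** they differ by up to 4 mm sideways. I centred the ball push on the wrist view.
- **Handle position at the hood's stop:** the gripper ended about 14 mm farther over than I had calculated. Small slip of the handle in the grip would explain it, but I did not confirm that.

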